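# Set the root gap on a butt-weld fit-up jig

## Robot

A 6-joint arm with a two-finger parallel gripper is mounted at the origin on the work surface; the furniture and walls round the work are solid. World frame = base frame: x ahead of the robot, y to its left, z up, the work surface at z = 0. Lengths are in m, angles in rad, forces in N, time in s.
With the tool pointing down it reaches from about 0.425 to 0.925 m from the base axis. Payload 12.5 kg.
Tool frame: the origin (TCP) lies midway between the tips of the shut fingers; the grasp point (between the pads) lies 19 mm behind it; z points along the fingers, y is the line along which they close (so a half turn about z gives the same grasp; the last joint's range is limited). The gripper opens to 85 mm and grips with 20 to 120 N. Pads are 22 mm wide; open, the fingers measure 114 mm over their backs; the gripper's body (76 mm by 85 mm) begins 54 mm behind the grasp point. The pads swing forward as they close: fully open they stand 13 mm farther back than shut.
Start: joints at [-1.229, 0.491, 1.559, -0, 1.092, -0.106], TCP at [0.271, -0.563, 0.192] pointing down, gripper open.
Joint ranges: [-3.1, 3.1], [-0.84, 2.19], [0.05, 2.79], [-1.13, 4.28], [0.06, 2.93], [-2.69, 2.69]. Speed limits (rad/s): [2.22, 2.22, 2.79, 3.14, 3.14, 3.14].

## Interface

Orientations are given as a unit quaternion [w, x, y, z].
In Python, from workcell import get_obs, vision, ticket, models gives the robot as it stands.
- The arm moves only by the tool carry_out, never from a script. Its argument "rows" is a list of rows, each an object with "linear": the shift along the tool's x, y, z in mm, a list of three; "twist": the turn, a rotation vector about the tool's x, y, z in rad, a list of three; "jaw": the opening, from 0 (shut) to 1 (fully open). A call has 1 to 12 rows; each row is the pose to reach, as a shift and turn from the pose commanded when the call began, along the tool's axes at that moment; what a row does not reach only later rows make up. A row lasts 1/12 s, in which the tool goes at most 41.7 mm and 7.16 degrees, less where a joint would pass 70% of its speed; a pose out of reach is approached as far as the arm can. A call with a gripper value outside its range is refused whole. The fingers move at their own pace and stop on an object; the grip force is fixed at half the most. Time passes only in rows, so rows that repeat a pose let the fingers close. It gives the time, the measured TCP pose, the force, the opening and the grip force at its end, in the units of the state.
- get_obs(): the state, without advancing time (a new reading comes with each control period).
- vision.snapshot(name): name is "scene" or "top"; returns (picture, depth): 384x512x3 uint8, red, green, blue; 384x512 float32, m along the optical axis (not along the pixel's ray), 0 where there is no reading.
- vision.camera_info(name): a dict with "K" (3x3 intrinsics, pixels), "R" (3x3) and "t" (3): a world point X has camera coordinates R X + t. Camera axes: x right, y down, z forward; pixel columns grow to the right and rows downward; lengths in m; the calibration is good to about 2 mm. A picture is of the moment at which its call begins. camera_info takes no time and is no camera call.
- ticket.close_job(): hands the job in; it is judged then, once.
Trained networks look in the newest picture that a camera, given by its name, has taken for a name from the list of things; names that differ only in an ending like _2 or _b are one class to them, and where a whole thing is asked for, a point or a joint stands for the part that bears it (a point fixed in the world has none). Each returns a list of dicts, best first, with "conf" (0 to 1); they miss things now and then, are a little off and sometimes report something else, mostly with a low value. They report only what shows in the picture. A call takes as long as a camera call.
- models.search_frame(camera, label): "box" ([left, top, width, height] in pixels, round what is visible of it).
- models.mark_of(camera, label): "location" ([row, column] in pixels: a listed point, or the origin of a listed thing).
The state is a dict: "time": time; "q": joint angles; "qvel": joint speeds; "tau": joint torques, N m; "tcp_pos": TCP position; "orientation": TCP orientation; "force": force on the tool from outside, world axes, zero at the start; "torque": the same for the moment, N m; "width": finger opening in m; "grip_force": force on a finger pad.
Only numpy, scipy, OpenCV 4.12 (cv2) and the standard library are available. Lean on these libraries where they do the work, as an engineer would, in place of code of your own. Each camera call takes 0.05 s, during which the arm holds its last target. There are 200 camera calls.

## Task

Get the fit-up jig ready for tacking, using only a fingertip. First push the loose steel backing strip along its channel, away from the robot, until it is fully home against the stop; then roll the knurled adjuster wheel under a fingertip until the gap between the two bevelled plates has closed so far that the carriage's black pointer stands on the red gauge mark; last push the red-balled clamp lever away from the robot as far as it goes, to lock the setting. Do not lift the strip, move the carriage by its wheel only, never by pushing on it or its plate, and leave the tools lying about alone.

Things in the scene. Friction and masses are not known exactly. Their poses are not given: they have to be found in the camera images.
- jig: Blue-grey cast butt-weld fit-up jig bolted to the table; steel bed x -85..75, y -198..85, z 0..10. Origin on the table top; x points away from the robot (turned 0 to 0.4 rad to the right), y left along the bed, z up; all offsets below are in mm in these axes. Fixed bevelled plate at x -50..50, y 6..68, z 45..57, with strap clamps up to z 75
- backing_strip: Loose flat steel backing strip 130 x 26 x 8 mm, 0.15 to 0.3 kg, flat in the channel that crosses the bed under the gap; origin: centre of its underside, x along its length, away from the robot. Near end 65 mm before the origin, at jig z 36..44, sticking out towards the robot. Starts 12 to 28 mm short of home; home is origin at jig x -10 (near end at x -75)
- strip_stop (a point): Middle of the stop face at the far end of the strip's channel, jig 55, 4, 40; fixed. The channel has its floor at z 36 and walls up to z 41 at y -10.5 and 18.5 (3 mm side play for the strip); floor and walls start at x -68, so the strip's near end stays outside
- carriage: Sliding saddle with the second bevelled plate (x -50..50, top z 57) and strap clamps (up to z 75), right of the gap. Its origin is the jig's when the plates are 20 mm apart, and slides along jig +y as the gap closes. Only the wheel's screw moves it; pushing it with more than 8 N is a fault
- pointer (a point): Tip of the black pointer on the carriage's robot-side face, over the white scale; travels along jig y with the carriage. The scale stands on a ledge at x -84..-52, y -84..-32, top z 40
- gauge_mark (a point): The red line across the white scale, at jig -74, -45, 42; fixed. With the pointer on it the plates' gap is 6 mm. At the start the pointer stands 7 to 12 mm right (jig -y) of it
- adjuster_wheel (a joint): Angle of the knurled steel wheel, rad, 0 = widest gap (20 mm). Drawing the wheel's top towards the robot (jig -x) turns it positive and closes the gap: 12 mm a turn, 1.91 mm a rad; the other way opens it. Range 0 to 9.69, the mark is at 7.33. It turns with about 2 N at the rim (press 5 to 15 N) and stays where it is left
- wheel_centre (a point): Centre of the knurled wheel, jig 0, -124, 40; fixed. Wheel 56 mm in diameter, 28 mm wide, axle level along jig y; its top, 28 mm above this point, stands free. Bearing blocks beside it: y -106..-94 (x -20..20, top z 57) and y -178..-142 (x -46..22, top z 50). One yellow rib shows its turn
- lock_lever (a joint): Angle of the clamp lever, rad: 0 = loose, pointing right and 40 degrees towards the robot (heading -130 degrees from jig x); 1.25 = end stop, locked, pointing right and 32 degrees away from the robot. Grows counter-clockwise from above. Starts at 0 to 0.2, stays where it is left, takes about 1.4 N at the ball
- lever_ball (a point): Centre of the red ball, 19 mm in diameter, at the end of the clamp lever, at z 64, 60 mm level distance from the pivot. The arm is a 10 mm round rod with its centre at z 60 (pivot) to 64 (ball)
- lever_pivot (a point): Point on the lever's upright pivot axis, jig -28, -160, 58; fixed
- marker: White paint marker with a red band, 134 x 15 mm; bystander, leave alone; origin at the centre of its underside
- weld_magnet: Red arrow-shaped welding magnet, 110 x 68 x 16 mm; bystander, leave alone; origin at the centre of its underside
- nut_m20: Bright hexagon nut, 34 x 16 mm; bystander, leave alone; origin at the centre of its underside
- tape_measure: Yellow pocket tape, 80 x 36 x 63 mm; bystander, leave alone; origin at the centre of its underside
- centre_punch: Dark centre punch, 118 x 13 mm; bystander, leave alone; origin at the centre of its underside
- bolt_m16: Bright bolt lying down, 70 x 27 x 24 mm; bystander, leave alone; origin at the centre of its underside
- offcut_sq_b: Dark square-tube off-cut, 60 x 26 x 26 mm; bystander, leave alone; origin at the centre of its underside

How it is judged:
On the way, in this order (a step that is already met when the one before it is completed fails the run):
1. the backing strip is pushed home against the stop of its channel (x of backing_strip in the frame of jig above -0.0125 m and z of backing_strip in the frame of jig below 0.039 m), for 0.2 s.
2. the wheel is rolled until the pointer stands on the gauge mark (all of step 1 and y of pointer in the frame of gauge_mark between -0.0015 and 0.0015 m), for 0.2 s.
3. the clamp lever is pushed over to lock (y of pointer in the frame of gauge_mark between -0.0015 and 0.0015 m and value of joint lock_lever above 1.05 rad), for 0.2 s.
At the end, for the whole second after the job is handed in: The backing strip lies flat in its channel within 2.5 mm of the stop, the pointer is within 1.5 mm of the red gauge mark, the clamp lever is past 1.05 rad of its 1.25, and all is at rest (all of step 1 and all of step 3 and velocity of joint adjuster_wheel between -0.05 and 0.05 rad/s and linear speed of backing_strip below 0.01 m/s); the robot touches nothing.
It fails at once if the backing strip is lifted out of its channel or tipped (more than 6 mm or 0.12 rad) (z of backing_strip in the frame of jig above 0.042 m or angle between backing_strip's own z axis and vertical above 0.12 rad).
It fails at once if the robot pushes on the carriage or its plate with more than 8 N (contact force between any of the fingers, the arm and carriage above 8 N).
It fails at once if one of the tools or parts lying about is moved more than 20 mm (distance of any of marker, weld_magnet, nut_m20, tape_measure, centre_punch, bolt_m16, offcut_sq_b from where it was at the start of the episode above 0.02 m).
It also fails if it takes over 70 s, if anything falls off the work surface, if the arm or the gripper's body presses on something with over 40 N, if the wrist force passes 120 N, or if a joint passes its speed limit or range.

## Working session

There is one attempt and no reset: what is moved stays moved. The work goes in short steps, Python scripts to look and compute and a tool call to move; the robot and the scene stay as the last step left them, time stands still between calls to the robot, and variables do not carry over. Pictures are saved under pics/ and viewed, at most 10 in all, crops included, and the job is handed in when it is done.

Besides the shell and the picture viewer there is one more tool, called after "Request:" by a JSON object that holds its "op" and its "data", one argument or row to a line. carry_out: Moves the arm, as the interface text tells. Its arguments: {"type":"object","properties":{"rows":{"type":"array"}},"required":["rows"]}

```bash
mkdir -p pics; cat > h.py <<'E'
import numpy as np,cv2
from workcell import get_obs,vision,ticket,models
def snap(n,f=None):
    p,d=vision.snapshot(n)
    if f: cv2.imwrite('pics/'+f,p[:,:,::-1])
    return p,d
def proj(n,X):
    c=vision.camera_info(n);x=np.array(c['K'])@(np.array(c['R'])@np.array(X)+np.array(c['t']));return x[:2]/x[2]
def ray(n,rc):
    c=vision.camera_info(n);R=np.array(c['R']);t=np.array(c['t'])
    d=R.T@np.linalg.solve(np.array(c['K']),[rc[1],rc[0],1.]);return -R.T@t,d
def atz(n,rc,z):
    o,d=ray(n,rc);return o+d*(z-o[2])/d[2]
def tri(rs):
    A=0;b=0
    for o,d in rs:
        d=d/np.linalg.norm(d);P=np.eye(3)-np.outer(d,d);A=A+P;b=b+P@o
    return np.linalg.solve(A,b)
E
python3 - <<'E'
from h import *
np.set_printoptions(precision=4,suppress=True)
for n in('scene','top'): snap(n,n+'0.png')
L={'strip_stop':40,'pointer':42,'gauge_mark':42,'wheel_centre':40,'lever_ball':64,'lever_pivot':58,'backing_strip':36,'jig':0}
for l,z in L.items():
    rs=[]
    for n in('scene','top'):
        m=models.mark_of(n,l)
        if m: rs.append(ray(n,m[0]['location'])); print(l,n,m[0]['conf'],np.round(m[0]['location'],1),atz(n,m[0]['location'],z/1000))
    if len(rs)==2: print('   tri',tri(rs))
o=get_obs();print(o['tcp_pos'],o['orientation'],o['time'])
for n in('scene','top'):
    c=vision.camera_info(n);print(n,-np.array(c['R']).T@np.array(c['t']))
E
```

```text
strip_stop scene 0.62 [204.5 277.7] [ 0.4995 -0.1331  0.04  ]
strip_stop top 0.56 [153.2 251.7] [ 0.6251 -0.1116  0.04  ]
   tri [ 0.578  -0.1426  0.0247]
pointer scene 0.62 [205.8 281.7] [ 0.4848 -0.1308  0.042 ]
pointer top 0.77 [199.4 257.6] [ 0.4939 -0.1278  0.042 ]
   tri [ 0.4902 -0.1305  0.0409]
gauge_mark scene 0.77 [204.1 280.7] [ 0.4928 -0.137   0.042 ]
gauge_mark top 0.74 [197.8 254.1] [ 0.4984 -0.1181  0.042 ]
   tri [ 0.4915 -0.1223  0.0486]
wheel_centre scene 0.68 [191.7 283.1] [ 0.5389 -0.2075  0.04  ]
wheel_centre top 0.66 [181.1 290.4] [ 0.5457 -0.2202  0.04  ]
   tri [ 0.5473 -0.2204  0.0331]
lever_ball scene 0.58 [182.3 325.1] [ 0.4617 -0.2959  0.064 ]
lever_ball top 0.67 [208.5 314.4] [ 0.4671 -0.2827  0.064 ]
   tri [ 0.462  -0.285   0.0675]
lever_pivot scene 0.76 [185.7 299.5] [ 0.507  -0.2383  0.058 ]
lever_pivot top 0.56 [191.2 300.4] [ 0.5153 -0.2457  0.058 ]
   tri [ 0.5146 -0.2471  0.0531]
backing_strip scene 0.45 [204.2 253.4] [ 0.5513 -0.0975  0.036 ]
backing_strip top 0.88 [181.2 245. ] [ 0.5459 -0.0927  0.036 ]
   tri [ 0.546  -0.0923  0.0395]
jig scene 0.65 [215.1 243. ] [ 0.5762 -0.0854  0.    ]
jig top 0.83 [169.2 246.8] [ 0.5856 -0.0978  0.    ]
   tri [ 0.587  -0.0977 -0.0085]
[ 0.2707 -0.5634  0.1919] [0.    0.975 0.222 0.   ] 0.9
scene [-0.0829  0.6438  0.5057]
top [ 0.3955 -0.0948  1.2314]
```

```bash
cat >> h.py <<'E'
PTS={'strip_stop':(55,4,40),'gauge_mark':(-74,-45,42),'wheel_centre':(0,-124,40),'lever_pivot':(-28,-160,58),'jig':(0,0,0)}
def J2W(P,p): # P=(x,y,yaw), p mm in jig
    c,s=np.cos(P[2]),np.sin(P[2]);p=np.array(p,float)/1000
    return np.array([P[0]+c*p[0]-s*p[1],P[1]+s*p[0]+c*p[1],p[2]])
def W2J(P,w):
    c,s=np.cos(P[2]),np.sin(P[2]);d=np.array(w)-[P[0],P[1],0]
    return np.array([c*d[0]+s*d[1],-s*d[0]+c*d[1],d[2]])*1000
E
python3 - <<'E'
from h import *
from scipy.optimize import least_squares
np.set_printoptions(precision=4,suppress=True)
obs=[]
for n in('scene','top'):
    snap(n)
    for l in PTS:
        m=models.mark_of(n,l)
        if m: obs.append((n,l,m[0]['location']))
def res(P): return np.concatenate([proj(n,J2W(P,PTS[l]))-np.array(r)[::-1] for n,l,r in obs])
s=least_squares(res,[.58,-.1,-.2],loss='soft_l1');print(s.x)
for (n,l,r),e in zip(obs,s.fun.reshape(-1,2)):print(n,l,e)
t=cv2.imread('pics/top0.png');c=cv2.imread('pics/scene0.png')
t2=cv2.resize(t[120:260,190:350],None,fx=5,fy=4.2857,interpolation=cv2.INTER_CUBIC)
t2=cv2.resize(t[130:250,200:360],None,fx=5,fy=5,interpolation=cv2.INTER_CUBIC)
for l,p in {**PTS,'c1':(-85,-198,10),'c2':(75,-198,10),'c3':(75,85,10),'c4':(-85,85,10)}.items():
    u=(proj('top',J2W(s.x,p))-[200,130]+.5)*5;cv2.circle(t2,tuple(int(v) for v in u),4,(0,255,0),1)
cv2.imwrite('pics/topc.png',t2)
cv2.imwrite('pics/scenec.png',cv2.resize(c[140:260,200:360],None,fx=5,fy=5,interpolation=cv2.INTER_CUBIC))
E
```

```text
[ 0.5757 -0.0948 -0.2576]
scene strip_stop [0.9018 0.3132]
scene gauge_mark [-0.7789 -1.3071]
scene wheel_centre [-2.6128 -1.0922]
scene lever_pivot [1.3114 3.4925]
scene jig [0.9223 2.4855]
top strip_stop [-0.7617 -2.0759]
top gauge_mark [ 1.2918 -0.333 ]
top wheel_centre [-0.1604  0.8654]
top lever_pivot [-1.0629 -0.4015]
top jig [0.5512 0.3732]
```

View pics/topc.png

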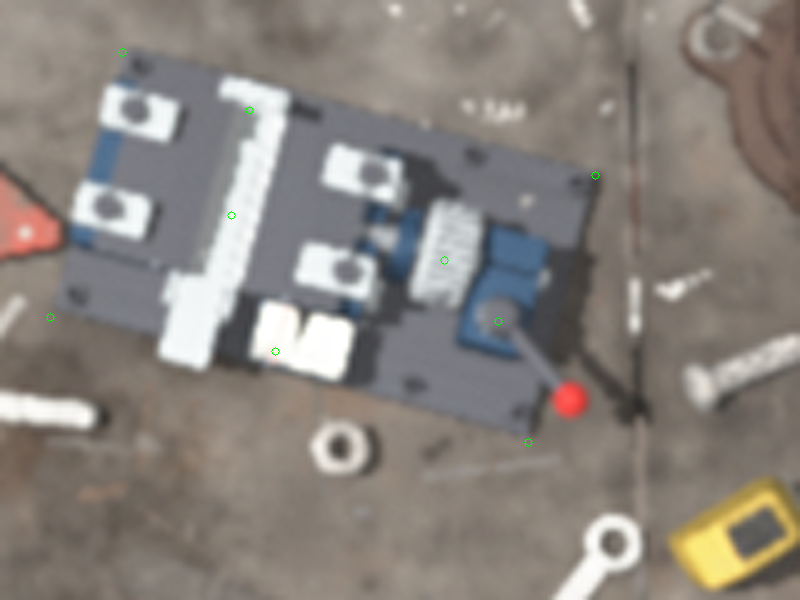

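View pics/scene0.png

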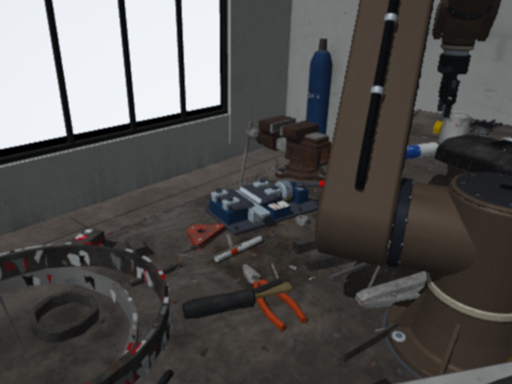

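```bash
python3 - <<'E'
from h import *
from scipy.optimize import least_squares
np.set_printoptions(precision=4,suppress=True,linewidth=150)
p,d=snap('top','top1.png')
cor={(-85,-198,10):(533,437),(75,-198,10):(603,182),(75,85,10):(128,45),(-85,85,10):(60,310)}
def res(P): return np.concatenate([proj('top',J2W(P,k))-(np.array(v)/5+[200,130]-.5) for k,v in cor.items()])
s=least_squares(res,[.58,-.1,-.25]);P=s.x;print(P,s.fun)
c=vision.camera_info('top');K=np.array(c['K']);R=np.array(c['R']);t=np.array(c['t'])
v,u=np.mgrid[0:384,0:512];X=np.stack([(u-K[0,2])/K[0,0]*d,(v-K[1,2])/K[1,1]*d,d],-1)
W=(X-t)@R; c_,s_=np.cos(P[2]),np.sin(P[2])
jx=(c_*(W[...,0]-P[0])+s_*(W[...,1]-P[1]))*1e3;jy=(-s_*(W[...,0]-P[0])+c_*(W[...,1]-P[1]))*1e3;jz=W[...,2]*1e3
def reg(n,x0,x1,y0,y1,z0,z1):
    m=(jx>x0)&(jx<x1)&(jy>y0)&(jy<y1)&(jz>z0)&(jz<z1)&(d>0)
    print(n,m.sum(),jx[m].mean(),jy[m].mean(),jz[m].mean(),'x',np.percentile(jx[m],[0,3,97,100]),'y',np.percentile(jy[m],[0,3,97,100]),'z',np.percentile(jz[m],[3,97]))
reg('bed',-100,90,-215,100,5,15)
reg('wheel',-40,40,-145,-108,58,80)
reg('strip',-120,-66,-25,35,30,55)
reg('ball',-110,-30,-240,-190,55,85)
hsv=cv2.cvtColor(p,cv2.COLOR_RGB2HSV);red=((hsv[...,0]<8)|(hsv[...,0]>172))&(hsv[...,1]>130)
m=red&(jx>-110)&(jx<-30)&(jy>-240)&(jy<-180);print('redball px',m.sum(),u[m].mean(),v[m].mean(),atz('top',(v[m].mean(),u[m].mean()),.066),W2J(P,atz('top',(v[m].mean(),u[m].mean()),.066)))
x0,y0=245,180
t=cv2.resize(p[y0:y0+35,x0:x0+40,::-1],None,fx=20,fy=17,interpolation=cv2.INTER_NEAREST)
t=cv2.resize(p[y0:y0+30,x0:x0+40,::-1],None,fx=20,fy=20,interpolation=cv2.INTER_NEAREST)
cv2.imwrite('pics/ptr.png',t)
E
```

```text
[ 0.5784 -0.099  -0.2708] [-0.0403  1.0095 -0.0075 -1.3347  0.8134  0.2425 -0.754   0.0572]
bed 1913 -7.4222593892998505 -89.1797849800755 9.039856540643044 x [-82.9057 -80.3708  75.2189  85.3722] y [-210.1775 -192.2088   77.0181   99.1417] z [ 5.3848 13.5091]
wheel 137 2.390943560362785 -121.96302432730685 64.10170288518738 x [-17.8093 -15.7089  20.5979  26.1975] y [-136.3202 -135.2061 -108.7963 -108.0568] z [58.8297 70.0533]
strip 98 -80.72291016791998 4.802619063339161 42.19006921050112 x [-95.0503 -93.8902 -67.2109 -66.6974] y [-8.0245 -7.3441 16.9241 18.0453] z [37.0588 46.8409]
ball 54 -57.607103094646355 -202.91499906471134 67.99186611753902 x [-68.2953 -67.5558 -46.5571 -44.4807] y [-215.3461 -213.5152 -190.856  -190.116 ] z [62.1187 73.5358]
redball px 34 313.70588235294116 209.5 [ 0.4642 -0.2804  0.066 ] [ -61.4512 -205.305    66.    ]
```

View pics/ptr.png

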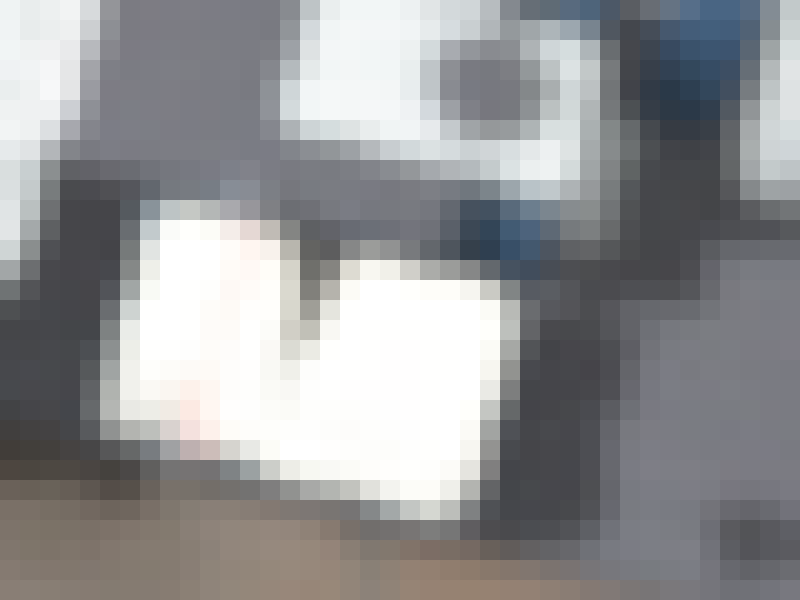

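Request:
{"op": "carry_out", "data": {
  "rows": [
    {"linear": [38, -37, 0], "twist": [0, 0, -0.08], "jaw": 0},
    {"linear": [70, -68, 0], "twist": [0, 0, -0.16], "jaw": 0},
    {"linear": [105, -102, 0], "twist": [0, 0, -0.24], "jaw": 0},
    {"linear": [140, -136, 0], "twist": [0, 0, -0.32], "jaw": 0},
    {"linear": [175, -170, 0], "twist": [0, 0, -0.4], "jaw": 0},
    {"linear": [210, -204, 0], "twist": [0, 0, -0.48], "jaw": 0},
    {"linear": [245, -238, 0], "twist": [0, 0, -0.56], "jaw": 0},
    {"linear": [280, -272, 0], "twist": [0, 0, -0.64], "jaw": 0},
    {"linear": [315, -306, 0], "twist": [0, 0, -0.72], "jaw": 0},
    {"linear": [350, -340, 0], "twist": [0, 0, -0.8], "jaw": 0},
    {"linear": [384, -374, 0], "twist": [0, 0, -0.857], "jaw": 0},
    {"linear": [384, -374, 0], "twist": [0, 0, -0.857], "jaw": 0}
  ]
}}

```text
time: 2.55
tcp_pos: [0.4429, -0.0919, 0.1922]
orientation: [0.0, 0.794, 0.609, 0.0]
force: [1.2, -0.2, -0.4]
width: 0.0
grip_force: 0.0
```

```bash
cat >> h.py <<'E'
P=np.array([.580,-.098,-.266])
def st():
    o=get_obs();q=o['orientation'];h=2*np.arctan2(q[2],q[1])
    print('t',round(o['time'],2),'jig tcp',np.round(W2J(P,o['tcp_pos']),1),'heading err',round(float(h-P[2]-np.pi/2),4),'F',np.round(o['force'],1),'w',round(o['width'],4),'quat',np.round(q,3))
E
python3 - <<'E'
from h import *
st();print(get_obs()['q'])
E
```

```text
t 2.55 jig tcp [-133.9  -30.2  192.2] heading err 0.0036 F [ 1.2 -0.2 -0.4] w 0.0 quat [0.    0.794 0.609 0.   ]
[-3.50762638e-01  2.45415731e-01  1.96243480e+00 -9.87667650e-05
  9.32975284e-01 -8.82803178e-02]
```

Request:
{"op": "carry_out", "data": {
  "rows": [
    {"linear": [34, 4, 30], "twist": [0, 0, 0], "jaw": 0},
    {"linear": [34, 4, 70], "twist": [0, 0, 0], "jaw": 0},
    {"linear": [34, 4, 110], "twist": [0, 0, 0], "jaw": 0},
    {"linear": [34, 4, 140], "twist": [0, 0, 0], "jaw": 0},
    {"linear": [34, 4, 155], "twist": [0, 0, 0], "jaw": 0},
    {"linear": [34, 4, 155], "twist": [0, 0, 0], "jaw": 0}
  ]
}}

```text
time: 3.05
tcp_pos: [0.454, -0.0617, 0.0342]
orientation: [-0.002, 0.795, 0.607, -0.002]
force: [-0.9, 0.1, 0.0]
width: -0.0002
grip_force: 0.0
```

```bash
python3 - <<'E'
from h import *
st();snap('top','t2.png');c=cv2.imread('pics/t2.png');cv2.imwrite('pics/t2c.png',cv2.resize(c[130:250,200:360],None,fx=5,fy=5,interpolation=cv2.INTER_CUBIC))
E
```

```text
t 3.05 jig tcp [-131.1    1.9   34.2] heading err 0.0002 F [-0.9  0.1  0. ] w -0.0002 quat [-0.002  0.795  0.607 -0.002]
```

View pics/t2c.png

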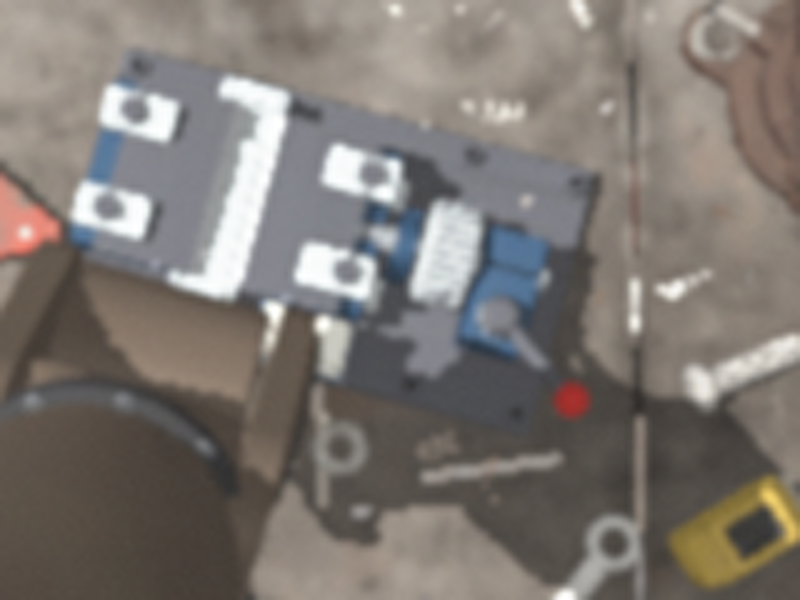

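Request:
{"op": "carry_out", "data": {
  "rows": [
    {"linear": [2, 6, 0], "twist": [0, 0, 0], "jaw": 0},
    {"linear": [2, 12, 0], "twist": [0, 0, 0], "jaw": 0},
    {"linear": [2, 17, 0], "twist": [0, 0, 0], "jaw": 0},
    {"linear": [2, 22, 0], "twist": [0, 0, 0], "jaw": 0},
    {"linear": [2, 26, 0], "twist": [0, 0, 0], "jaw": 0},
    {"linear": [2, 30, 0], "twist": [0, 0, 0], "jaw": 0},
    {"linear": [2, 33, 0], "twist": [0, 0, 0], "jaw": 0},
    {"linear": [2, 36, 0], "twist": [0, 0, 0], "jaw": 0}
  ]
}}

```text
time: 3.77
tcp_pos: [0.491, -0.0698, 0.037]
orientation: [0.0, 0.795, 0.607, -0.0]
force: [0.4, -0.8, -0.0]
width: 0.0002
grip_force: 0.0
```

```bash
python3 - <<'E'
from h import *
st()
E
```

```text
t 3.77 jig tcp [-93.3   3.8  37. ] heading err -0.0001 F [ 0.4 -0.8 -0. ] w 0.0002 quat [ 0.     0.795  0.607 -0.   ]
```

Request:
{"op": "carry_out", "data": {
  "rows": [
    {"linear": [0, 2, 0], "twist": [0, 0, 0], "jaw": 0},
    {"linear": [0, 4, 0], "twist": [0, 0, 0], "jaw": 0},
    {"linear": [0, 6, 0], "twist": [0, 0, 0], "jaw": 0}
  ]
}}

```text
time: 4.02
tcp_pos: [0.4966, -0.0713, 0.0368]
orientation: [-0.0, 0.795, 0.607, -0.0]
force: [-0.2, -0.3, -0.3]
width: 0.0006
grip_force: 0.0
```

Request:
{"op": "carry_out", "data": {
  "rows": [
    {"linear": [0, 1.5, 0], "twist": [0, 0, 0], "jaw": 0},
    {"linear": [0, 3, 0], "twist": [0, 0, 0], "jaw": 0}
  ]
}}

```text
time: 4.18
tcp_pos: [0.4994, -0.0721, 0.0369]
orientation: [-0.0, 0.795, 0.607, -0.0]
force: [-0.5, -0.5, -0.9]
width: 0.0002
grip_force: 0.0
```

Request:
{"op": "carry_out", "data": {
  "rows": [
    {"linear": [0, 1, 0], "twist": [0, 0, 0], "jaw": 0},
    {"linear": [0, 2, 0], "twist": [0, 0, 0], "jaw": 0}
  ]
}}

```text
time: 4.35
tcp_pos: [0.5013, -0.0726, 0.0369]
orientation: [0.0, 0.795, 0.607, -0.0]
force: [0.5, -0.9, -0.6]
width: 0.0001
grip_force: 0.0
```

Request:
{"op": "carry_out", "data": {
  "rows": [
    {"linear": [0, 1, 0], "twist": [0, 0, 0], "jaw": 0},
    {"linear": [0, 2, 0], "twist": [0, 0, 0], "jaw": 0}
  ]
}}

```text
time: 4.52
tcp_pos: [0.5033, -0.0731, 0.0369]
orientation: [0.0, 0.795, 0.607, -0.0]
force: [0.8, -0.1, -0.1]
width: 0.0001
grip_force: 0.0
```

```bash
python3 - <<'E'
from h import *
st();snap('top','t3.png');c=cv2.imread('pics/t3.png');cv2.imwrite('pics/t3c.png',cv2.resize(c[130:250,200:360],None,fx=5,fy=5,interpolation=cv2.INTER_CUBIC))
E
```

```text
t 4.52 jig tcp [-80.6   3.9  36.9] heading err -0.0 F [ 0.8 -0.1 -0.1] w 0.0001 quat [ 0.     0.795  0.607 -0.   ]
```

View pics/t3c.png

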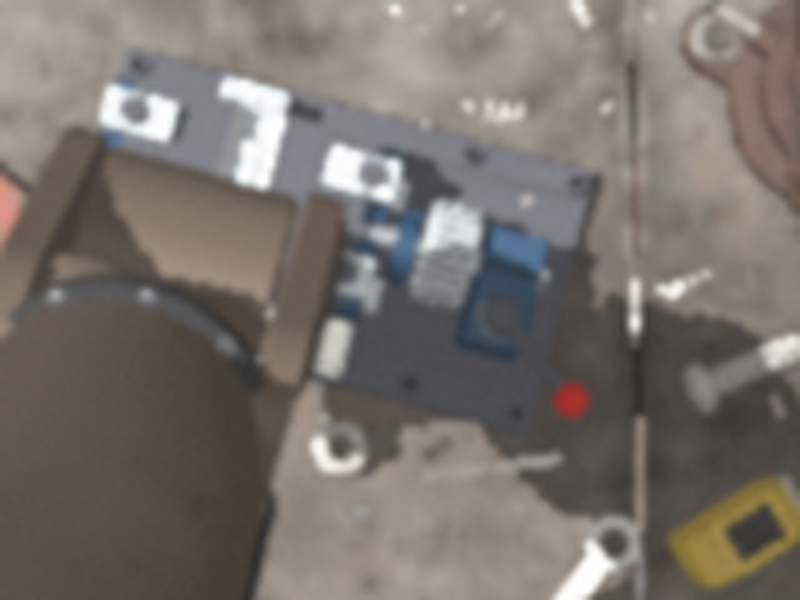

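Request:
{"op": "carry_out", "data": {
  "rows": [
    {"linear": [0, 1, 0], "twist": [0, 0, 0], "jaw": 0},
    {"linear": [0, 2, 0], "twist": [0, 0, 0], "jaw": 0}
  ]
}}

```text
time: 4.73
tcp_pos: [0.5052, -0.0736, 0.0369]
orientation: [0.0, 0.795, 0.607, -0.0]
force: [0.2, -0.4, -0.2]
width: -0.0002
grip_force: 0.0
```

Request:
{"op": "carry_out", "data": {
  "rows": [
    {"linear": [0, 1, 0], "twist": [0, 0, 0], "jaw": 0},
    {"linear": [0, 2, 0], "twist": [0, 0, 0], "jaw": 0}
  ]
}}

```text
time: 4.9
tcp_pos: [0.5072, -0.0742, 0.0369]
orientation: [0.0, 0.795, 0.607, -0.0]
force: [-1.0, -0.1, -0.3]
width: -0.0001
grip_force: 0.0
```

Request:
{"op": "carry_out", "data": {
  "rows": [
    {"linear": [0, 1, 0], "twist": [0, 0, 0], "jaw": 0},
    {"linear": [0, 2, 0], "twist": [0, 0, 0], "jaw": 0}
  ]
}}

```text
time: 5.07
tcp_pos: [0.5091, -0.0747, 0.0369]
orientation: [0.0, 0.795, 0.607, -0.0]
force: [0.5, -0.2, -0.2]
width: -0.0002
grip_force: 0.0
```

Request:
{"op": "carry_out", "data": {
  "rows": [
    {"linear": [0, 1, 0], "twist": [0, 0, 0], "jaw": 0},
    {"linear": [0, 2, 0], "twist": [0, 0, 0], "jaw": 0}
  ]
}}

```text
time: 5.23
tcp_pos: [0.511, -0.0752, 0.0369]
orientation: [0.0, 0.795, 0.607, -0.0]
force: [-0.0, 0.2, 0.9]
width: -0.0001
grip_force: 0.0
```

```bash
python3 - <<'E'
from h import *
st();snap('scene','s3.png');a=cv2.imread('pics/scene0.png')[170:240,200:330];c=cv2.imread('pics/s3.png')[170:240,200:330]
f=lambda i:cv2.resize(i,None,fx=4.2,fy=4.2,interpolation=cv2.INTER_CUBIC)
cv2.imwrite('pics/s3c.png',np.vstack([f(a),f(c)]))
E
```

```text
t 5.23 jig tcp [-72.5   3.8  36.9] heading err -0.0 F [-0.   0.2  0.9] w -0.0001 quat [ 0.     0.795  0.607 -0.   ]
```

View pics/s3c.png

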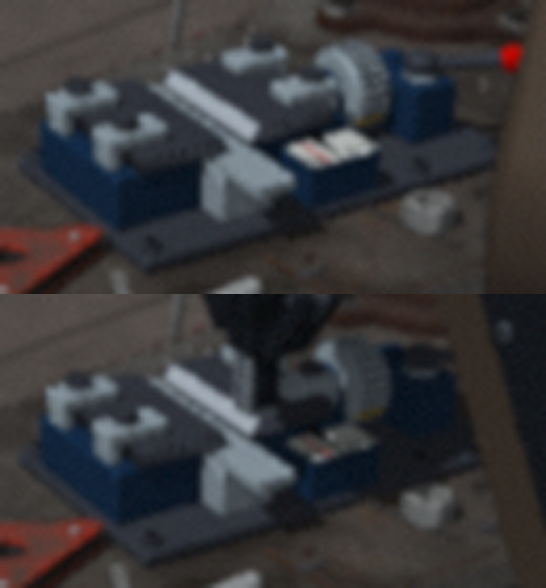

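```bash
python3 - <<'E'
from h import *
o=get_obs();X=o['tcp_pos'];print(X)
for n in('scene','top'):
    u=proj(n,X);print(n,u,'s3c:',(u-[200,170])*4.2+[0,294],'topc',(u-[200,130])*5)
    for j in [(-75,4,44),(-98,4,44),(-74,-45,42),(-98,-9,44),(-98,17,44)]:
        u=proj(n,J2W(P,j));print(n,j,u,'s3c upper:',(u-[200,170])*4.2,'topc',(u-[200,130])*5)
# actual strip corners in scene: near-end from s3c upper
for nm,px in {'nearright top':(295,180),'nearleft top':(250,200),'tip':(262,114)}.items():
    rc=(170+px[1]/4.2,200+px[0]/4.2)
    for z in(.037,.044,.057,.075): w=atz('scene',rc,z);print(nm,z,w,W2J(P,w))
E
```

```text
[ 0.51119983 -0.07529248  0.03689646]
scene [259.64350419 211.49564648] s3c: [250.50271761 468.28171522] topc [298.21752096 407.4782324 ]
scene (-75, 4, 44) [260.2664681  209.36776211] s3c upper: [253.11916601 165.34460088] topc [301.33234049 396.83881057]
scene (-98, 4, 44) [265.59251067 212.95809389] s3c upper: [275.48854483 180.42399433] topc [327.96255337 414.79046944]
scene (-74, -45, 42) [275.85967792 205.48732105] s3c upper: [318.61064727 149.04674841] topc [379.29838961 377.43660525]
scene (-98, -9, 44) [269.91270968 211.71526397] s3c upper: [293.63338067 175.20410867] topc [349.56354842 408.57631984]
scene (-98, 17, 44) [261.2147815  214.21747402] s3c upper: [257.1020823  185.71339088] topc [306.0739075  421.08737009]
top [238.80609699 193.4243164 ] s3c: [162.98560736 392.38212887] topc [194.03048495 317.12158199]
top (-75, 4, 44) [238.45232408 194.07489218] s3c upper: [161.49976114 101.11454714] topc [192.26162041 320.37446088]
top (-98, 4, 44) [236.26688084 202.01229205] s3c upper: [152.32089951 134.45162662] topc [181.33440418 360.06146027]
top (-74, -45, 42) [255.4916937
[... 782 characters left out ...]
  ] [-99.60269155  22.83770131  37.        ]
nearleft top 0.044 [ 0.48135026 -0.03942484  0.044     ] [-110.5781441    30.58260343   44.        ]
nearleft top 0.057 [ 0.46546516 -0.02018915  0.057     ] [-130.96112741   44.96599307   57.        ]
nearleft top 0.075 [0.44347042 0.00644488 0.075     ] [-159.18371968   64.88145565   75.        ]
tip 0.037 [ 0.56121474 -0.14548772  0.037     ] [ -5.64129121 -50.7557419   37.        ]
tip 0.044 [ 0.5515963  -0.13370082  0.044     ] [-18.01991774 -41.91183099  44.        ]
tip 0.057 [ 0.53373349 -0.11181088  0.057     ] [-41.00879559 -25.48742502  57.        ]
tip 0.075 [ 0.50900037 -0.08150172  0.075     ] [-72.83954954  -2.74593982  75.        ]
```

```bash
python3 - <<'E'
from h import *
p,d=snap('scene','s4.png');st();print(get_obs()['q'])
a=cv2.imread('pics/s3.png').astype(int);b=cv2.imread('pics/s4.png').astype(int);print('diff',abs(a-b).mean(),abs(a-b).max())
c=vision.camera_info('scene');K=np.array(c['K']);R=np.array(c['R']);t=np.array(c['t'])
for r in range(176,222,3):
    row=[]
    for u in range(252,274,3):
        z=d[r,u];X=R.T@(np.array([(u-K[0,2])/K[0,0]*z,(r-K[1,2])/K[1,1]*z,z])-t);j=W2J(P,X);row.append('%4d,%4d,%3d'%tuple(j) if z>0 else '   --   ')
    print(r,' | '.join(row))
E
```

```text
t 5.33 jig tcp [-72.5   3.8  36.9] heading err -0.0 F [-0.5  0.6 -0.8] w -0.0 quat [0.    0.795 0.607 0.   ]
[-2.74066338e-01  5.61863993e-01  1.97092461e+00 -1.31356288e-04
  6.08675044e-01 -7.93290269e-03]
diff 1.2459140353732638 36
176  -49,  13,126 |  -64,  15,132 |  -75,  14,135 |  -89,  15,140 |  -74,  -3,131 | -117,  17,150 | -124,  14,152 | -119,   2,148
179  189,-147,  0 |  -63,  14,123 |  -79,  16,129 |  -85,  12,131 | -103,  16,138 | -114,  15,142 | -117,   9,141 | -113,  -2,137
182  142,-115, 13 |  -64,  14,116 |  -82,  18,123 |  -86,  12,123 | -105,  17,131 | -104,   8,129 | -104,   0,127 |  136,-191,  0
185   34, -43, 59 |  -60,  11,106 |  -77,  14,113 |  -85,  11,115 |  -88,   5,115 |   17, -81, 57 |  120,-168,  0 |  -25, -69, 75
188   15, -30, 60 |  -64,  14,100 |  -79,  16,106 |  -85,  11,107 |  -85,   2,105 |   -2, -67, 58 |  -24, -60, 68 |  -31, -65, 70
191    0, -20, 59 |  -66,  15, 93 |  -79,  15, 98 |  -87,  12,100 |  -87,   3, 98 |  -28, -48, 64 |  -35, -52, 66 |  -38, -60, 65
194  -11, -12, 57 |  -67,  16, 85 |  -79,  15, 90 |  -84,  10, 91 |  -86,   2, 89 |  
[... 514 characters left out ...]
33 |  -53, -32, 35 |  -66, -32, 40 |  -68, -40, 39
209  -58,  17, 41 |  -68,  15, 45 |  -71,   8, 44 |  -75,   2, 44 |  -81,  -2, 45 |  -54, -31, 27 |  -70, -29, 34 |  -81, -30, 38
212  -68,  24, 39 |  -71,  17, 38 |  -83,  16, 43 |  -91,  13, 46 |  -93,   5, 45 |  -94,  -2, 43 |  -70, -29, 25 |  -79, -32, 28
215  -70,  25, 31 |  -67,  14, 27 |  -67,   5, 25 |  -96,  16, 40 |  -97,   7, 39 |  -56, -31, 10 |  -69, -31, 16 |  -79, -32, 20
218  -68,  23, 22 |  -69,  15, 20 |  -70,   7, 18 |  -70,  -2, 16 |  -67, -14, 11 |  -69, -22, 10 |  -74, -27, 11 |  -83, -30, 13
221  -66,  21, 12 |  -67,  13, 10 |  -71,   7, 10 |  -73,   0,  9 |  -77,  -6,  9 |  -82, -12, 10 |  -85, -19,  9 |  -83, -31,  5
```

Request:
{"op": "carry_out", "data": {
  "rows": [
    {"linear": [0, -30, 0], "twist": [0, 0, 0], "jaw": 0},
    {"linear": [0, -60, 0], "twist": [0, 0, 0], "jaw": 0},
    {"linear": [0, -60, 10], "twist": [0, 0, 0], "jaw": 0},
    {"linear": [0, -60, 20], "twist": [0, 0, 0], "jaw": 0},
    {"linear": [0, -60, 30], "twist": [0, 0, 0], "jaw": 0},
    {"linear": [0, -60, 40], "twist": [0, 0, 0], "jaw": 0},
    {"linear": [0, -60, 40], "twist": [0, 0, 0], "jaw": 0}
  ]
}}

```text
time: 5.92
tcp_pos: [0.4524, -0.0593, -0.0043]
orientation: [-0.001, 0.795, 0.607, -0.001]
force: [-0.2, 0.1, -0.3]
width: 0.0001
grip_force: 0.0
```

```bash
cat >> h.py <<'E'
def cloud(n,f=None):
    p,d=snap(n,f);c=vision.camera_info(n);K=np.array(c['K']);R=np.array(c['R']);t=np.array(c['t'])
    v,u=np.mgrid[0:384,0:512];X=np.stack([(u-K[0,2])/K[0,0]*d,(v-K[1,2])/K[1,1]*d,d],-1);W=(X-t)@R
    c_,s_=np.cos(P[2]),np.sin(P[2]);a,b=W[...,0]-P[0],W[...,1]-P[1]
    return p,d,np.stack([c_*a+s_*b,-s_*a+c_*b,W[...,2]],-1)*1e3
def tip(): # tool points near reported TCP column, scene camera
    p,d,J=cloud('scene');t=W2J(P,get_obs()['tcp_pos'])
    for z in range(0,130,6):
        m=(d>0)&(abs(J[...,0]-t[0])<20)&(abs(J[...,1]-t[1])<16)&(J[...,2]>z)&(J[...,2]<z+6)
        if m.sum(): print(z,m.sum(),np.round(J[m].mean(0),0),p[m].mean(0).round())
E
python3 - <<'E'
from h import *
st();tip()
E
```

```text
t 5.92 jig tcp [-133.3    3.8   -4.3] heading err -0.0 F [-0.2  0.1 -0.3] w 0.0001 quat [-0.001  0.795  0.607 -0.001]
0 38 [-132.    3.    2.] [54. 47. 42.]
6 20 [-137.   15.    8.] [55. 48. 45.]
12 13 [-147.   14.   14.] [59. 56. 54.]
30 3 [-139.    3.   36.] [47. 50. 55.]
36 12 [-137.   10.   39.] [53. 57. 62.]
42 19 [-139.   12.   45.] [52. 57. 62.]
48 29 [-142.   10.   51.] [41. 46. 51.]
54 28 [-141.    9.   57.] [44. 48. 54.]
60 25 [-141.   10.   63.] [43. 47. 52.]
66 27 [-140.   10.   69.] [39. 44. 50.]
72 17 [-138.   14.   75.] [36. 40. 45.]
78 20 [-136.   15.   81.] [18. 21. 25.]
84 32 [-134.   12.   87.] [16. 19. 22.]
90 26 [-136.   14.   93.] [15. 17. 20.]
96 18 [-140.   12.  100.] [13. 15. 18.]
102 30 [-144.    9.  105.] [13. 15. 18.]
108 9 [-139.   16.  111.] [15. 17. 21.]
114 11 [-141.   17.  117.] [16. 18. 21.]
120 9 [-138.   17.  123.] [15. 16. 20.]
126 9 [-137.   17.  129.] [14. 16. 20.]
```

The reported TCP height is about 39 mm lower than where the fingertip really is. Depth shows the tip at z ≈ 36 with −4 reported, so I'll correct for that in every height from here on.

Request:
{"op": "carry_out", "data": {
  "rows": [
    {"linear": [0, 5, 0], "twist": [0, 0, 0], "jaw": 0},
    {"linear": [0, 10, 0], "twist": [0, 0, 0], "jaw": 0},
    {"linear": [0, 15, 0], "twist": [0, 0, 0], "jaw": 0},
    {"linear": [0, 18, 0], "twist": [0, 0, 0], "jaw": 0},
    {"linear": [0, 21, 0], "twist": [0, 0, 0], "jaw": 0},
    {"linear": [0, 24, 0], "twist": [0, 0, 0], "jaw": 0},
    {"linear": [0, 27, 0], "twist": [0, 0, 0], "jaw": 0},
    {"linear": [0, 30, 0], "twist": [0, 0, 0], "jaw": 0},
    {"linear": [0, 33, 0], "twist": [0, 0, 0], "jaw": 0},
    {"linear": [0, 35, 0], "twist": [0, 0, 0], "jaw": 0}
  ]
}}

```text
time: 6.8
tcp_pos: [0.4869, -0.0687, -0.0031]
orientation: [-0.0, 0.795, 0.607, -0.0]
force: [-2.7, 1.5, 2.6]
width: -0.0002
grip_force: 1.9
```

Request:
{"op": "carry_out", "data": {
  "rows": [
    {"linear": [0, 1.5, 0], "twist": [0, 0, 0], "jaw": 0},
    {"linear": [0, 3, 0], "twist": [0, 0, 0], "jaw": 0}
  ]
}}

```text
time: 6.97
tcp_pos: [0.4897, -0.0694, -0.0031]
orientation: [-0.0, 0.795, 0.607, -0.0]
force: [-3.6, 0.8, 3.0]
width: 0.0002
grip_force: 2.2
```

Request:
{"op": "carry_out", "data": {
  "rows": [
    {"linear": [0, 1, 0], "twist": [0, 0, 0], "jaw": 0},
    {"linear": [0, 2, 0], "twist": [0, 0, 0], "jaw": 0}
  ]
}}

```text
time: 7.13
tcp_pos: [0.4916, -0.0699, -0.0031]
orientation: [-0.0, 0.795, 0.607, -0.0]
force: [-2.3, 1.2, 3.2]
width: 0.0001
grip_force: 2.1
```

Request:
{"op": "carry_out", "data": {
  "rows": [
    {"linear": [0, 1, 0], "twist": [0, 0, 0], "jaw": 0},
    {"linear": [0, 2, 0], "twist": [0, 0, 0], "jaw": 0}
  ]
}}

```text
time: 7.3
tcp_pos: [0.4936, -0.0705, -0.0031]
orientation: [0.0, 0.795, 0.607, -0.0]
force: [-3.4, 1.0, 2.2]
width: 0.0002
grip_force: 2.0
```

Request:
{"op": "carry_out", "data": {
  "rows": [
    {"linear": [0, 1, 0], "twist": [0, 0, 0], "jaw": 0},
    {"linear": [0, 2, 0], "twist": [0, 0, 0], "jaw": 0}
  ]
}}

```text
time: 7.47
tcp_pos: [0.4956, -0.071, -0.0031]
orientation: [0.0, 0.795, 0.607, -0.0]
force: [-2.8, 1.1, 3.1]
width: 0.0001
grip_force: 2.0
```

Request:
{"op": "carry_out", "data": {
  "rows": [
    {"linear": [0, 1, 0], "twist": [0, 0, 0], "jaw": 0},
    {"linear": [0, 1, 0], "twist": [0, 0, 0], "jaw": 0}
  ]
}}

```text
time: 7.63
tcp_pos: [0.4967, -0.0713, -0.0031]
orientation: [0.0, 0.795, 0.607, 0.0]
force: [-1.3, 1.1, 2.2]
width: -0.0001
grip_force: 1.5
```

```bash
python3 - <<'E'
from h import *
p,d,J=cloud('scene','s5.png');st()
m=(d>0)&(J[...,2]>40)&(J[...,2]<49)&(J[...,1]>-12)&(J[...,1]<20)&(J[...,0]<-50)&(J[...,0]>-115)
print(np.sort(J[m][:,0])[:14].round(),J[m].mean(0))
E
```

```text
t 7.68 jig tcp [-87.3   3.8  -3.1] heading err 0.0 F [-2.5  0.1  1.7] w 0.0003 quat [0.    0.795 0.607 0.   ]
[-101. -100. -100. -100. -100. -100.  -99.  -98.  -98.  -96.  -96.  -96.
  -95.  -95.] [-76.30556252  11.66252713  44.60758924]
```

Still sliding freely (about 3 N). I'll go on in small steps until the stop shows in the force.

Request:
{"op": "carry_out", "data": {
  "rows": [
    {"linear": [0, 1, 0], "twist": [0, 0, 0], "jaw": 0},
    {"linear": [0, 2, 0], "twist": [0, 0, 0], "jaw": 0}
  ]
}}

```text
time: 7.85
tcp_pos: [0.4975, -0.0715, -0.0032]
orientation: [-0.001, 0.795, 0.607, -0.001]
force: [-9.3, 1.2, 6.4]
width: -0.0003
grip_force: 5.5
```

Request:
{"op": "carry_out", "data": {
  "rows": [
    {"linear": [0, 1, 0], "twist": [0, 0, 0], "jaw": 0},
    {"linear": [0, 2, 0], "twist": [0, 0, 0], "jaw": 0}
  ]
}}

```text
time: 8.02
tcp_pos: [0.4976, -0.0715, -0.0033]
orientation: [-0.002, 0.795, 0.607, -0.002]
force: [-15.8, 2.9, 11.4]
width: 0.0
grip_force: 9.9
```

Request:
{"op": "carry_out", "data": {
  "rows": [
    {"linear": [0, 1, 0], "twist": [0, 0, 0], "jaw": 0},
    {"linear": [0, 1, 0], "twist": [0, 0, 0], "jaw": 0}
  ]
}}

```text
time: 8.18
tcp_pos: [0.4976, -0.0715, -0.0034]
orientation: [-0.003, 0.795, 0.607, -0.002]
force: [-18.4, 3.5, 12.8]
width: -0.0
grip_force: 10.7
```

Request:
{"op": "carry_out", "data": {
  "rows": [
    {"linear": [0, -8, 0], "twist": [0, 0, 0], "jaw": 0},
    {"linear": [0, -35, 0], "twist": [0, 0, 0], "jaw": 0},
    {"linear": [0, -40, -30], "twist": [0, 0, 0], "jaw": 0},
    {"linear": [0, -40, -65], "twist": [0, 0, 0], "jaw": 0},
    {"linear": [0, -40, -95], "twist": [0, 0, 0], "jaw": 0},
    {"linear": [-40, -40, -95], "twist": [0, 0, 0], "jaw": 0},
    {"linear": [-80, -40, -95], "twist": [0, 0, 0], "jaw": 0},
    {"linear": [-120, -40, -95], "twist": [0, 0, 0], "jaw": 0},
    {"linear": [-160, -40, -95], "twist": [0, 0, 0], "jaw": 0},
    {"linear": [-200, -40, -95], "twist": [0, 0, 0], "jaw": 0},
    {"linear": [-240, -20, -95], "twist": [0, 0, 0], "jaw": 0},
    {"linear": [-240, -20, -95], "twist": [0, 0, 0], "jaw": 0}
  ]
}}

```text
time: 9.18
tcp_pos: [0.4201, -0.3055, 0.0923]
orientation: [0.003, 0.796, 0.606, 0.0]
force: [-0.5, 1.5, -0.4]
width: 0.0001
grip_force: 0.0
```

```bash
cat >> h.py <<'E'
def gauge(N=6,save=None):
    a=0
    for i in range(N): a=a+snap('top')[0].astype(float)
    a/=N; ys=np.arange(-90,-25,.25); xs=np.arange(-90,-45,.5)
    mp=np.array([[proj('top',J2W(P,(x,y,42))) for y in ys] for x in xs],np.float32)
    r=cv2.remap(a.astype(np.float32),mp[...,0],mp[...,1],cv2.INTER_CUBIC) # rows x, cols y
    if save: cv2.imwrite('pics/'+save,cv2.resize(r[::-1,::-1,::-1],None,fx=3,fy=5))
    return ys,xs,r
E
python3 - <<'E'
from h import *
np.set_printoptions(linewidth=200,suppress=True)
st()
p,d,J=cloud('top')
def reg(n,x0,x1,y0,y1,z0,z1):
    m=(J[...,0]>x0)&(J[...,0]<x1)&(J[...,1]>y0)&(J[...,1]<y1)&(J[...,2]>z0)&(J[...,2]<z1)&(d>0)
    if m.sum(): print(n,m.sum(),J[m].mean(0),'x',np.percentile(J[m][:,0],[0,3,97]),'y',np.percentile(J[m][:,1],[3,97]),'z',np.percentile(J[m][:,2],[3,50,97]))
reg('strip',-120,-66,-25,35,40,50);reg('wheel',-30,30,-145,-108,58,80);reg('scale',-95,-54,-95,-25,36,52)
ys,xs,r=gauge(6,'g0.png')
red=r[...,0]-.5*(r[...,1]+r[...,2]);dark=255-r[...,1]
for x in range(-86,-50,4):
    i=np.argmin(abs(xs-x));print(x,'red',red[i,::8].round(0).astype(int));print('   dark',dark[i,::8].round(0).astype(int))
print(ys[::8])
E
```

```text
t 9.18 jig tcp [ -99.7 -242.3   92.3] heading err -0.0039 F [-0.5  1.5 -0.4] w 0.0001 quat [0.003 0.796 0.606 0.   ]
strip 24 [-69.76129572   4.10994151  43.15060554] x [-73.70141658 -73.35955994 -66.38917923] y [-7.67331237 16.80047855] z [40.64380134 43.56780259 46.10706556]
wheel 145 [   1.09561736 -123.44460888   63.66236585] x [-22.44330758 -17.01351351  20.41472202] y [-136.2735685  -110.15536475] z [58.46503358 63.71629189 69.16723527]
scale 153 [-68.73029937 -57.84249778  38.94055909] x [-82.997157   -82.35742697 -55.14820778] y [-81.32000386 -33.46732798] z [36.34693526 38.805323   42.20308413]Traceback (most recent call last):
  File "<stdin>", line 9, in <module>
  File "h.py", line 44, in gauge
    mp=np.array([[proj('top',J2W(P,(x,y,42))) for y in ys] for x in xs],np.float32)
                  ~~~~^^^^^^^^^^^^^^^^^^^^^^^
  File "h.py", line 8, in proj
    c=vision.camera_info(n);x=np.array(c['K'])@(np.array(c['R'])@np.array(X)+np.array(c['t']));return x[:2]/x[2]
ValueError: time passes only in moves, steps and waits
```

```bash
cat >> h.py <<'E'
import functools
_ci={}
def CI(n):
    if n not in _ci: _ci[n]=vision.camera_info(n)
    return _ci[n]
def proj(n,X):
    c=CI(n);x=np.array(c['K'])@(np.array(c['R'])@np.array(X)+np.array(c['t']));return x[:2]/x[2]
E
python3 - <<'E'
from h import *
np.set_printoptions(linewidth=200,suppress=True)
st()
ys,xs,r=gauge(6,'g0.png')
red=r[...,0]-.5*(r[...,1]+r[...,2]);dark=255-r[...,1]
for x in range(-86,-50,4):
    i=np.argmin(abs(xs-x));print(x,'red',red[i,::8].round(0).astype(int));print('   dark',dark[i,::8].round(0).astype(int))
print(ys[::8])
E
```

```text
t 9.53 jig tcp [-102.8 -235.    92. ] heading err 0.0014 F [ 0.7 -0.7  0.3] w 0.0002 quat [0.    0.794 0.608 0.   ]
-86 red [ 3  5  5  2  0 -2 -1 -2 -3 -5 -4 -1  1  0 -1 -1  0  0 -3 -7 -7  0  9 10  2 -5 -5 -2 -1 -3 -5 -5 -3]
   dark [163 166 164 154 133 106  88  83  84  93  97 100  99  90  80  79  81  79  90 109 113 114 110  99  92 101 112 109 107 111 123 134 135]
-82 red [-4 -4 -4 -3  0  2  1  0  1  2  2  1  2  1  1  1  1  1  1  1  1  5 11 17 17  7  4  2  2 -1 -4 -6 -5]
   dark [179 180 167 127  63  15   3   0  -3  -5  -2   4   4  -2  -6  -7  -4   0   2   3   4   9  14  17  20  21  24  21  21  35  77 115 121]
-78 red [-3 -3 -2  1  3  2  0  0  0  0  1  1  1  0  0  0  0  1  1  1  0  0  2  7 13  9  3  1  2  0 -5 -7 -7]
   dark [181 181 160  93  22   2  -2   0   0   0   1   1   0   0   1   0   0   0   1   0  -1   0   1   5  10   8   4   2  -1  20  61 102 126]
-74 red [-3 -3 -2  1  3  2  0  0  0  1  0  1  1  1  0  0  1  1  2  2  1  1  2  4  3  1  0  0  1  2 -3 -6 -6]
   dark [180 188 161  99  22 -10   0   0   0   0   0   0   0   0   0   0   0   2   3   2   0   0   1   2   3   1   0  -1  
[... 892 characters left out ...]
83 181 170 110  36   2  -3   0   0   0   0   0   0   0  -1  -6  24  89 127  72   7   0   0   2   0   0   0   0  -3   0  44 120 171]
-54 red [ -2  -3  -3  -3  -1   1   3   3   1   0   1   1   3   3   3   4   3   1   1   3   5   8  10  11  10   5   1   0  -1  -7 -13 -12  -6]
   dark [174 172 161 125  70  26  -3  -9 -11  -2   8  10   1  -6  -6  11  61 128 162 131  71  32  11  11   6   3   7  10  10  29  75 136 171]
[-90. -88. -86. -84. -82. -80. -78. -76. -74. -72. -70. -68. -66. -64. -62. -60. -58. -56. -54. -52. -50. -48. -46. -44. -42. -40. -38. -36. -34. -32. -30. -28. -26.][ WARN:0@3.788] global loadsave.cpp:1063 imwrite_ Unsupported depth image for selected encoder is fallbacked to CV_8U.
```

View pics/g0.png

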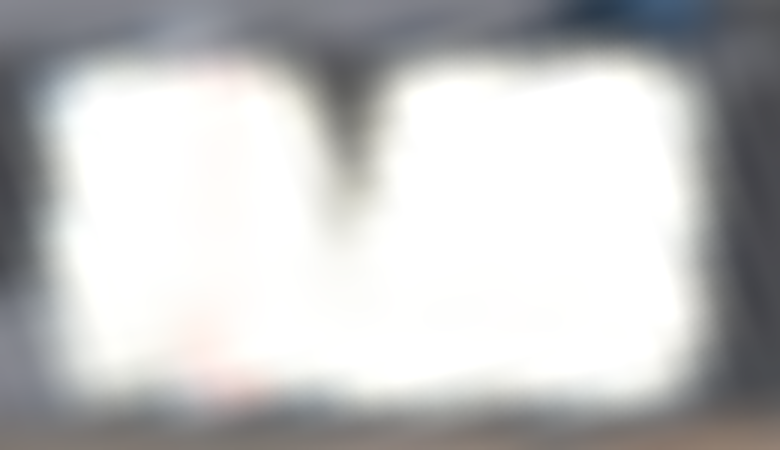

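Request:
{"op": "carry_out", "data": {
  "rows": [
    {"linear": [37, 18, 0], "twist": [0, 0, 0], "jaw": 0},
    {"linear": [65, 45, 0], "twist": [0, 0, 0], "jaw": 0},
    {"linear": [95, 72, 0], "twist": [0, 0, 0], "jaw": 0},
    {"linear": [111, 104, 10], "twist": [0, 0, 0], "jaw": 0},
    {"linear": [111, 104, 40], "twist": [0, 0, 0], "jaw": 0},
    {"linear": [111, 104, 53], "twist": [0, 0, 0], "jaw": 0},
    {"linear": [111, 104, 58], "twist": [0, 0, 0], "jaw": 0},
    {"linear": [111, 104, 58], "twist": [0, 0, 0], "jaw": 0},
    {"linear": [111, 104, 58], "twist": [0, 0, 0], "jaw": 0}
  ]
}}

```text
time: 10.58
tcp_pos: [0.5485, -0.2194, 0.0344]
orientation: [0.0, 0.795, 0.607, 0.0]
force: [0.0, -0.4, -0.5]
width: 0.0001
grip_force: 0.0
```

```bash
python3 - <<'E'
from h import *
st();tip()
E
```

```text
t 10.58 jig tcp [   1.5 -125.4   34.4] heading err -0.0004 F [ 0.  -0.4 -0.5] w 0.0001 quat [0.    0.795 0.607 0.   ]
6 9 [ -10. -131.   11.] [40. 42. 42.]
12 4 [ -16. -134.   14.] [29. 31. 34.]
18 1 [ -17. -134.   19.] [48. 44. 28.]
36 2 [ -12. -110.   36.] [68. 78. 86.]
42 2 [ -13. -111.   44.] [100. 113. 122.]
48 3 [  -1. -110.   52.] [ 98. 110. 119.]
54 6 [  -3. -117.   58.] [101. 112. 119.]
60 23 [ -12. -120.   64.] [ 94. 104. 111.]
66 31 [  -4. -121.   68.] [78. 84. 90.]
72 8 [  -5. -122.   77.] [53. 57. 62.]
78 15 [  -4. -120.   81.] [53. 56. 60.]
84 19 [  -4. -119.   87.] [47. 49. 53.]
90 22 [  -5. -120.   93.] [45. 48. 53.]
96 25 [  -5. -119.  100.] [51. 55. 60.]
102 17 [  -6. -120.  105.] [43. 47. 51.]
108 19 [  -7. -119.  111.] [34. 36. 40.]
114 16 [  -3. -114.  117.] [24. 26. 29.]
120 22 [   0. -117.  123.] [18. 20. 24.]
126 20 [  -0. -116.  129.] [16. 19. 23.]
```

Request:
{"op": "carry_out", "data": {
  "rows": [
    {"linear": [1, 0, 2], "twist": [0, 0, 0], "jaw": 0},
    {"linear": [1, 0, 4], "twist": [0, 0, 0], "jaw": 0},
    {"linear": [1, 0, 4], "twist": [0, 0, 0], "jaw": 0}
  ]
}}

```text
time: 10.88
tcp_pos: [0.5487, -0.2183, 0.0302]
orientation: [0.0, 0.795, 0.607, 0.0]
force: [-0.4, 1.0, 0.6]
width: 0.0001
grip_force: 0.0
```

Request:
{"op": "carry_out", "data": {
  "rows": [
    {"linear": [0, 0, 1], "twist": [0, 0, 0], "jaw": 0},
    {"linear": [0, 0, 1], "twist": [0, 0, 0], "jaw": 0}
  ]
}}

```text
time: 11.05
tcp_pos: [0.5487, -0.2182, 0.029]
orientation: [0.0, 0.795, 0.607, 0.0]
force: [-0.0, 0.2, 0.3]
width: -0.0003
grip_force: 0.0
```

Request:
{"op": "carry_out", "data": {
  "rows": [
    {"linear": [0, 0, 1], "twist": [0, 0, 0], "jaw": 0},
    {"linear": [0, 0, 1], "twist": [0, 0, 0], "jaw": 0}
  ]
}}

```text
time: 11.22
tcp_pos: [0.549, -0.2183, 0.0286]
orientation: [0.001, 0.795, 0.607, 0.0]
force: [-0.5, 0.9, 7.0]
width: 0.0
grip_force: 3.2
```

Request:
{"op": "carry_out", "data": {
  "rows": [
    {"linear": [0, -4, 0.3], "twist": [0, 0, 0], "jaw": 0},
    {"linear": [0, -8, 0.3], "twist": [0, 0, 0], "jaw": 0},
    {"linear": [0, -12, 0.3], "twist": [0, 0, 0], "jaw": 0}
  ]
}}

```text
time: 11.47
tcp_pos: [0.538, -0.2154, 0.0284]
orientation: [0.001, 0.795, 0.607, 0.001]
force: [1.8, 0.0, 1.1]
width: 0.0001
grip_force: 0.7
```

Request:
{"op": "carry_out", "data": {
  "rows": [
    {"linear": [0, -4.5, 0.5], "twist": [0, 0, 0], "jaw": 0},
    {"linear": [0, -9, 1.7], "twist": [0, 0, 0], "jaw": 0},
    {"linear": [0, -13, 3.6], "twist": [0, 0, 0], "jaw": 0}
  ]
}}

```text
time: 11.72
tcp_pos: [0.5239, -0.2114, 0.0238]
orientation: [-0.0, 0.795, 0.607, -0.0]
force: [0.4, 0.3, 0.1]
width: -0.0001
grip_force: 0.0
```

Request:
{"op": "carry_out", "data": {
  "rows": [
    {"linear": [0, -12, -6], "twist": [0, 0, 0], "jaw": 0},
    {"linear": [0, -8, -14], "twist": [0, 0, 0], "jaw": 0},
    {"linear": [0, 30, -14], "twist": [0, 0, 0], "jaw": 0},
    {"linear": [0, 53, -14], "twist": [0, 0, 0], "jaw": 0},
    {"linear": [0, 53, -14], "twist": [0, 0, 0], "jaw": 0}
  ]
}}

```text
time: 12.13
tcp_pos: [0.5798, -0.227, 0.0386]
orientation: [0.002, 0.795, 0.607, 0.001]
force: [-0.6, 1.1, 0.0]
width: 0.0001
grip_force: 0.0
```

```bash
cat >> h.py <<'E'
def off():
    ys,xs,r=gauge(5);i=(xs>-79)&(xs<-56);dark=np.clip(255-r[...,1]-4,0,None)
    k=(xs>-67)&(xs<-56);D=dark[k].sum(0);w=(ys>-72)&(ys<-34);D=D*w
    c=ys[D.argmax()];n=abs(ys-c)<4;print('pointer centroid',round((ys[n]*D[n]).sum()/D[n].sum(),2),'peak',D.max().round())
E
python3 - <<'E'
from h import *
st();off();p,d=snap('top','t6.png');cv2.imwrite('pics/t6c.png',cv2.resize(p[130:250,200:360,::-1],None,fx=5,fy=5,interpolation=cv2.INTER_CUBIC))
E
```

```text
t 12.13 jig tcp [  33.7 -124.5   38.6] heading err 0.0001 F [-0.6  1.1  0. ] w 0.0001 quat [0.002 0.795 0.607 0.001]
pointer centroid -69.88 peak 3315.0
```

View pics/t6c.png

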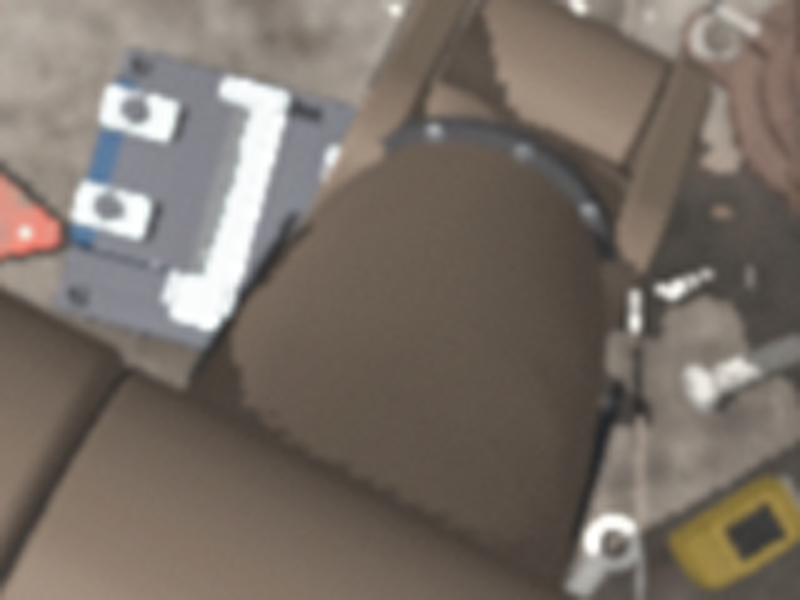

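Request:
{"op": "carry_out", "data": {
  "rows": [
    {"linear": [0, -4, 8], "twist": [0, 0, 0], "jaw": 0},
    {"linear": [0, -8, 14], "twist": [0, 0, 0], "jaw": 0},
    {"linear": [0, -12, 17], "twist": [0, 0, 0], "jaw": 0},
    {"linear": [0, -12, 17], "twist": [0, 0, 0], "jaw": 0}
  ]
}}

```text
time: 12.77
tcp_pos: [0.5682, -0.2238, 0.0233]
orientation: [0.005, 0.795, 0.607, 0.003]
force: [12.3, 0.9, 15.1]
width: 0.0002
grip_force: 9.9
```

```bash
python3 -c "
from h import *
st()"
```

```text
t 12.77 jig tcp [  21.6 -124.5   23.3] heading err -0.0007 F [12.3  0.9 15.1] w 0.0002 quat [0.005 0.795 0.607 0.003]
```

Request:
{"op": "carry_out", "data": {
  "rows": [
    {"linear": [0, -3.7, -3.2], "twist": [0, 0, 0], "jaw": 0},
    {"linear": [0, -7.8, -5.0], "twist": [0, 0, 0], "jaw": 0},
    {"linear": [0, -12.2, -6.2], "twist": [0, 0, 0], "jaw": 0}
  ]
}}

```text
time: 13.02
tcp_pos: [0.5538, -0.2197, 0.0285]
orientation: [0.002, 0.795, 0.607, 0.001]
force: [3.0, -0.8, 7.0]
width: -0.0002
grip_force: 3.7
```

Request:
{"op": "carry_out", "data": {
  "rows": [
    {"linear": [0, -4.5, -0.1], "twist": [0, 0, 0], "jaw": 0},
    {"linear": [0, -8.5, 0], "twist": [0, 0, 0], "jaw": 0},
    {"linear": [0, -12.5, 0], "twist": [0, 0, 0], "jaw": 0}
  ]
}}

```text
time: 13.27
tcp_pos: [0.5412, -0.2163, 0.0284]
orientation: [0.002, 0.795, 0.607, 0.001]
force: [1.3, 1.2, 12.0]
width: 0.0002
grip_force: 6.2
```

Request:
{"op": "carry_out", "data": {
  "rows": [
    {"linear": [0, -4.5, 0.4], "twist": [0, 0, 0], "jaw": 0},
    {"linear": [0, -8.9, 1.8], "twist": [0, 0, 0], "jaw": 0}
  ]
}}

```text
time: 13.43
tcp_pos: [0.5318, -0.2137, 0.0262]
orientation: [0.001, 0.795, 0.607, 0.0]
force: [-1.2, 0.5, 10.4]
width: 0.0002
grip_force: 5.3
```

Request:
{"op": "carry_out", "data": {
  "rows": [
    {"linear": [0, -4, 2.1], "twist": [0, 0, 0], "jaw": 0},
    {"linear": [0, -7.5, 5], "twist": [0, 0, 0], "jaw": 0}
  ]
}}

```text
time: 13.6
tcp_pos: [0.5234, -0.2113, 0.0207]
orientation: [-0.0, 0.795, 0.607, -0.0]
force: [-4.0, 0.1, 8.4]
width: -0.0003
grip_force: 4.3
```

```bash
python3 -c "
from h import *
st()"
```

```text
t 13.6 jig tcp [ -24.8 -124.2   20.7] heading err -0.0 F [-4.   0.1  8.4] w -0.0003 quat [-0.     0.795  0.607 -0.   ]
```

Request:
{"op": "carry_out", "data": {
  "rows": [
    {"linear": [0, -5, -8], "twist": [0, 0, 0], "jaw": 0},
    {"linear": [0, -2, -19], "twist": [0, 0, 0], "jaw": 0},
    {"linear": [0, 30, -19], "twist": [0, 0, 0], "jaw": 0},
    {"linear": [0, 58, -18], "twist": [0, 0, 0], "jaw": 0},
    {"linear": [0, 58, -18], "twist": [0, 0, 0], "jaw": 0},
    {"linear": [0, 58, -18], "twist": [0, 0, 0], "jaw": 0}
  ]
}}

```text
time: 14.1
tcp_pos: [0.5805, -0.2267, 0.0381]
orientation: [-0.0, 0.795, 0.607, -0.0]
force: [-0.6, 0.2, -0.7]
width: -0.0
grip_force: 0.0
```

```bash
python3 -c "
from h import *
st()"
```

```text
t 14.1 jig tcp [  34.4 -124.1   38.1] heading err 0.0003 F [-0.6  0.2 -0.7] w -0.0 quat [-0.     0.795  0.607 -0.   ]
```

Request:
{"op": "carry_out", "data": {
  "rows": [
    {"linear": [0, -4, 8], "twist": [0, 0, 0], "jaw": 0},
    {"linear": [0, -8, 13], "twist": [0, 0, 0], "jaw": 0},
    {"linear": [0, -12.5, 16], "twist": [0, 0, 0], "jaw": 0},
    {"linear": [0, -12.5, 16], "twist": [0, 0, 0], "jaw": 0}
  ]
}}

```text
time: 14.43
tcp_pos: [0.5693, -0.2238, 0.023]
orientation: [0.002, 0.795, 0.607, 0.001]
force: [6.6, 1.3, 4.6]
width: 0.0001
grip_force: 3.5
```

Request:
{"op": "carry_out", "data": {
  "rows": [
    {"linear": [0, -3.7, -2.7], "twist": [0, 0, 0], "jaw": 0},
    {"linear": [0, -7.8, -4.5], "twist": [0, 0, 0], "jaw": 0},
    {"linear": [0, -12.2, -5.7], "twist": [0, 0, 0], "jaw": 0}
  ]
}}

```text
time: 14.68
tcp_pos: [0.5563, -0.2202, 0.0285]
orientation: [0.001, 0.795, 0.607, 0.0]
force: [2.0, -1.1, 2.5]
width: -0.0003
grip_force: 1.1
```

Request:
{"op": "carry_out", "data": {
  "rows": [
    {"linear": [0, -4.5, -0.1], "twist": [0, 0, 0], "jaw": 0},
    {"linear": [0, -8.5, 0], "twist": [0, 0, 0], "jaw": 0},
    {"linear": [0, -12.5, 0], "twist": [0, 0, 0], "jaw": 0}
  ]
}}

```text
time: 14.93
tcp_pos: [0.5442, -0.217, 0.0286]
orientation: [0.001, 0.795, 0.607, 0.0]
force: [3.1, -0.3, 7.8]
width: -0.0001
grip_force: 3.9
```

Request:
{"op": "carry_out", "data": {
  "rows": [
    {"linear": [0, -4.5, 0.4], "twist": [0, 0, 0], "jaw": 0},
    {"linear": [0, -8.9, 1.8], "twist": [0, 0, 0], "jaw": 0},
    {"linear": [0, -12.9, 3.9], "twist": [0, 0, 0], "jaw": 0},
    {"linear": [0, -16.4, 6.8], "twist": [0, 0, 0], "jaw": 0}
  ]
}}

```text
time: 15.27
tcp_pos: [0.5268, -0.2122, 0.0226]
orientation: [-0.001, 0.795, 0.607, -0.001]
force: [-13.1, 1.6, 24.1]
width: 0.0002
grip_force: 13.5
```

Request:
{"op": "carry_out", "data": {
  "rows": [
    {"linear": [0, -5, -8], "twist": [0, 0, 0], "jaw": 0},
    {"linear": [0, -5, -30], "twist": [0, 0, 0], "jaw": 0},
    {"linear": [0, -10, -65], "twist": [0, 0, 0], "jaw": 0},
    {"linear": [-35, -30, -65], "twist": [0, 0, 0], "jaw": 0},
    {"linear": [-70, -50, -65], "twist": [0, 0, 0], "jaw": 0},
    {"linear": [-105, -70, -65], "twist": [0, 0, 0], "jaw": 0},
    {"linear": [-110, -75, -65], "twist": [0, 0, 0], "jaw": 0},
    {"linear": [-110, -75, -65], "twist": [0, 0, 0], "jaw": 0}
  ]
}}

```text
time: 15.93
tcp_pos: [0.425, -0.2999, 0.0861]
orientation: [-0.001, 0.796, 0.606, -0.0]
force: [-0.9, 0.4, -0.6]
width: 0.0002
grip_force: 0.0
```

```bash
python3 - <<'E'
from h import *
np.set_printoptions(linewidth=200,suppress=True)
st();off()
ys,xs,r=gauge(5)
for x in range(-78,-54,4):
    i=np.argmin(abs(xs-x));print(x,'dark',(255-r[i,::8,1]).round(0).astype(int));print('     red',(r[...,0]-.5*(r[...,1]+r[...,2]))[i,::8].round(0).astype(int))
E
```

```text
t 15.93 jig tcp [ -96.5 -235.6   86.1] heading err -0.0036 F [-0.9  0.4 -0.6] w 0.0002 quat [-0.001  0.796  0.606 -0.   ]
pointer centroid -45.95 peak 1740.0
-78 dark [181 180 159  93  22   1  -2   0   0   0   1   0   0   1   1   0   0   0   1   0  -1   0   1   6  11   8   4   2  -1  20  60 102 125]
     red [-3 -3 -2  1  2  2  0  0  0  0  0  1  1  0  0  0  0  1  0  0  0  0  2  8 13  9  3  1  2  0 -5 -7 -6]
-74 dark [179 187 161  99  21 -10   0   0   0   0   0   0   0   0   0   0   0   0   0   0   0   0   2   6   5   1   0  -1  -2   7  60 123 156]
     red [-3 -4 -2  1  3  2  0  0  0  0  0  1  1  1  0  0  1  1  1  1  0  0  3  7  5  1  0  0  1  2 -3 -7 -6]
-70 dark [181 181 167 105  31  -1  -2   0   0   0   0   0   0   0   0   0   0   0   0   0  -1   0  12  14   1   0   0   0   0  -3  45 127 171]
     red [-2 -3 -4 -2  0  0  0  0  0  0  0  0  0  0  0  0  0  0  0  0  0  1 11 12  2  0  0  0  0  0 -3 -5 -4]
-66 dark [181 184 163  94  17  -3  -1   0   0   0   0   0   0   0   0   0   0   0   0  -1   0  15  41  39   8  -4   0   0  -5   9  59 135 181]
     red [-2 -3 -3 -1  2  1  0  0  0  0  0  0  0  0  0  0  0  0  0  0  0  4 20 26  6 -2  0  0  1  0 -5 -5 -4]
-62 dark [181 187 165 107  30 -10   0   0   0   0   0   0   0   0   0   0   0   0   0   0  -4  35  85  41   2  -1   0   0  -1  -1  62 143 178]
     red [-3 -3 -2  0  2  2  0  0  0  0  0  0  0  0  0  0  0  0  0  0  0  7 15 16  7 -1  0  0  0  2  0 -2 -2]
-58 dark [182 180 170 109  36   2  -3   0   0   0   0   0   0   0   0   0   0   0  -1  -8  14  76 117  68  -3  -3   0   0  -3  -1  43 120 171]
     red [-2 -3 -3 -2  0  0  0  0  0  0  0  0  0  0  0  0  0  0  0  1  3  4  6  5  3  1  0  0  0 -2 -7 -7 -4]
```

Request:
{"op": "carry_out", "data": {
  "rows": [
    {"linear": [35, 20, 0], "twist": [0, 0, 0], "jaw": 0},
    {"linear": [65, 48, 0], "twist": [0, 0, 0], "jaw": 0},
    {"linear": [95, 76, 0], "twist": [0, 0, 0], "jaw": 0},
    {"linear": [111, 106, 10], "twist": [0, 0, 0], "jaw": 0},
    {"linear": [111, 106, 40], "twist": [0, 0, 0], "jaw": 0},
    {"linear": [111, 106, 50], "twist": [0, 0, 0], "jaw": 0},
    {"linear": [111, 106, 50], "twist": [0, 0, 0], "jaw": 0},
    {"linear": [111, 106, 50], "twist": [0, 0, 0], "jaw": 0}
  ]
}}

```text
time: 17.1
tcp_pos: [0.558, -0.22, 0.0362]
orientation: [-0.001, 0.795, 0.607, -0.0]
force: [0.3, -0.2, 1.2]
width: 0.0004
grip_force: 0.0
```

```bash
python3 -c "
from h import *
st()"
```

```text
t 17.1 jig tcp [  10.8 -123.4   36.2] heading err -0.0005 F [ 0.3 -0.2  1.2] w 0.0004 quat [-0.001  0.795  0.607 -0.   ]
```

Request:
{"op": "carry_out", "data": {
  "rows": [
    {"linear": [0, -1, 5], "twist": [0, 0, 0], "jaw": 0},
    {"linear": [0, -1, 8.7], "twist": [0, 0, 0], "jaw": 0},
    {"linear": [0, -1, 8.7], "twist": [0, 0, 0], "jaw": 0}
  ]
}}

```text
time: 17.35
tcp_pos: [0.5578, -0.2203, 0.0283]
orientation: [0.001, 0.795, 0.607, 0.0]
force: [0.2, -0.2, 2.1]
width: -0.0002
grip_force: 0.9
```

Request:
{"op": "carry_out", "data": {
  "rows": [
    {"linear": [0, -4.5, 0], "twist": [0, 0, 0], "jaw": 0},
    {"linear": [0, -8.5, 0], "twist": [0, 0, 0], "jaw": 0},
    {"linear": [0, -12.5, 0], "twist": [0, 0, 0], "jaw": 0},
    {"linear": [0, -17, 0.5], "twist": [0, 0, 0], "jaw": 0},
    {"linear": [0, -21.4, 1.8], "twist": [0, 0, 0], "jaw": 0}
  ]
}}

```text
time: 17.77
tcp_pos: [0.5381, -0.2149, 0.0278]
orientation: [0.002, 0.795, 0.607, 0.001]
force: [-1.1, -0.4, 22.7]
width: -0.0002
grip_force: 11.1
```

Request:
{"op": "carry_out", "data": {
  "rows": [
    {"linear": [0, 0, -10], "twist": [0, 0, 0], "jaw": 0},
    {"linear": [0, -5, -35], "twist": [0, 0, 0], "jaw": 0},
    {"linear": [0, -10, -65], "twist": [0, 0, 0], "jaw": 0},
    {"linear": [-35, -30, -65], "twist": [0, 0, 0], "jaw": 0},
    {"linear": [-70, -55, -65], "twist": [0, 0, 0], "jaw": 0},
    {"linear": [-105, -80, -65], "twist": [0, 0, 0], "jaw": 0},
    {"linear": [-112, -87, -65], "twist": [0, 0, 0], "jaw": 0},
    {"linear": [-112, -87, -65], "twist": [0, 0, 0], "jaw": 0}
  ]
}}

```text
time: 18.43
tcp_pos: [0.4213, -0.3004, 0.0912]
orientation: [-0.0, 0.796, 0.606, -0.0]
force: [0.1, -1.4, -0.2]
width: 0.0001
grip_force: 0.0
```

```bash
python3 - <<'E'
from h import *
np.set_printoptions(linewidth=200,suppress=True)
st();off()
ys,xs,r=gauge(5,'g2.png')
for x in range(-78,-54,4):
    i=np.argmin(abs(xs-x));print(x,'dark',(255-r[i,::8,1]).round(0).astype(int));print('     red',(r[...,0]-.5*(r[...,1]+r[...,2]))[i,::8].round(0).astype(int))
p,d=snap('top','t7.png');cv2.imwrite('pics/t7c.png',cv2.resize(p[180:210,245:285,::-1],None,fx=20,fy=20,interpolation=cv2.INTER_NEAREST))
for n in('pointer','gauge_mark'):
    m=models.mark_of('top',n)
    if m: print(n,m[0]['conf'],W2J(P,atz('top',m[0]['location'],.042)))
E
```

```text
t 18.43 jig tcp [ -99.9 -237.    91.2] heading err -0.0037 F [ 0.1 -1.4 -0.2] w 0.0001 quat [-0.     0.796  0.606 -0.   ]
pointer centroid -44.63 peak 1445.0
-78 dark [181 180 160  93  22   1  -2   0   0   0   1   0   0   1   1   0   0   0   1   0  -1   0   1   5  10   8   4   2  -1  20  60 102 125]
     red [-3 -3 -2  1  3  2  0  0  0  0  1  1  1  0  0  0  0  1  0  0  0  0  2  7 12  9  3  1  2  0 -5 -7 -6]
-74 dark [180 188 161  99  21 -10   0   0   0   0   0   0   0   0   0   0   0   0   0   0   0   0   2   4   4   1   0  -1  -2   8  60 123 156]
     red [-3 -4 -2  1  3  2  0  0  0  0  0  1  1  1  0  0  1  1  1  1  0  1  2  5  4  1  0  0  1  2 -3 -7 -6]
-70 dark [181 181 166 105  31  -1  -2   0   0   0   0   0   0   0   0   0   0   0   0   0   0   0   4   7   3   0   0   0   0  -4  45 128 172]
     red [-2 -3 -4 -2  0  0  0  0  0  0  0  0  0  0  0  0  0  0  0  0  0  0  3  4  2  0  0  0  0  0 -2 -4 -4]
-66 dark [181 183 163  94  17  -3  -1   0   0   0   0   0   0   0   0   0   0   0   0   0   0  -1  15  30  10  -2   0   0  -5   9  59 134 181]
     red [-3 -3 -3 -1  2  1  0  0  0  0  0  0  0  0  0  0  0  0  0  0  0  1  4  5  2  0  0  0  1  0 -5 -6 -4]
-62 dark [181 187 165 108  31 -10   0   0   0   0   0   0   0   0   0   0   0   0   0   0  -4  12  50  64  30  -4  -1   0  -1  -1  62 143 178]
     red [-3 -3 -3  0  2  2  0  0  0  0  0  0  0  0  0  0  0  0  0  0  0  2  5  6  4  1  0  0  0  2  0 -2 -3]
-58 dark [182 180 170 110  36   2  -3   0   0   0   0   0   0   0   0   0   0   0   0  -2  -3  12  91  99  29   4  -4   0  -3  -1  43 120 171]
     red [-3 -2 -3 -1  0  0  0  0  0  0  0  0  0  0  0  0  0  0  0 -1  1  4  4  5  6  1 -1  0  0 -2 -6 -7 -4]
pointer 0.61 [-83.15775271 -46.62951865  42.        ]
gauge_mark 0.58 [-76.3846069  -49.13727284  42.        ][ WARN:0@7.260] global loadsave.cpp:1063 imwrite_ Unsupported depth image for selected encoder is fallbacked to CV_8U.
```

View pics/t7c.png

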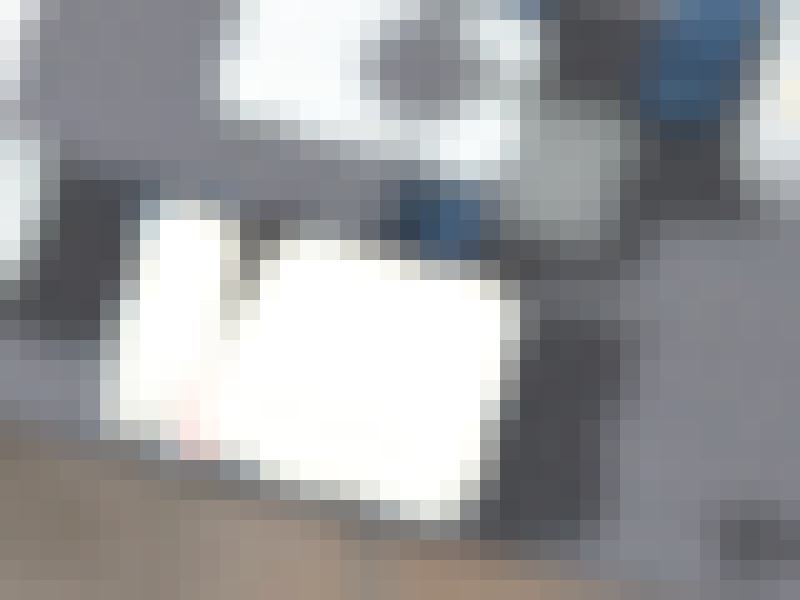

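```bash
python3 - <<'E'
from h import *
np.set_printoptions(linewidth=200,suppress=True)
a=sum(cv2.imread('pics/'+f).astype(float) for f in('top0.png','top1.png'))/2;b=cv2.imread('pics/t7.png').astype(float)
print('init R-G');print((a[189:203,250:264,2]-a[189:203,250:264,1]).round().astype(int))
print('init 255-G');print((255-a[189:203,250:264,1]).round().astype(int))
print('now 255-G');print((255-b[189:203,250:264,1]).round().astype(int))
print('now R-G');print((b[189:203,250:264,2]-b[189:203,250:264,1]).round().astype(int))
# expected tracks at z 42 : column of jig y=-45 line, per row
for y in(-45,-43.5,-46.5):
    q=np.array([proj('top',J2W(P,(x,y,42))) for x in np.arange(-84,-50,2)]);print(y,np.interp(np.arange(189,203),q[::-1,1],q[::-1,0]).round(2))
q0,q1=proj('top',J2W(P,(-70,-45,42))),proj('top',J2W(P,(-70,-55,42)));print('px per mm',(q1-q0)/10)
E
```

```text
init R-G
[[  0  -1  -4  -4  -4  -6  -6  -4  -2  -2  -2  -2  -2  -1]
 [  0  -4 -10  -7  -3  -3   0   1  -1  -2  -2  -2  -2  -2]
 [  0  -4  -8  -1   0   0   7  14   5   0  -2  -1  -3  -4]
 [  0  -4  -3   0   0   0   3   9   6   2   0   0  -1  -1]
 [ -1  -3  -1   0   0   0   4   6   2   2   0   0   2   1]
 [ -2  -4  -1   0   0   0   5   4   1   2   0   2   0   0]
 [ -4  -5   0   0   0   2   4   1   1   2   0   0   0   0]
 [ -4  -2   0   0   0   2   3   0   0   1   0   1   0   0]
 [ -4  -1   0   0   0   2   2   0   0   0   0   0   0   0]
 [ -4   0   0   1   3   4   1   0   0   0   0   0   0   0]
 [ -2   0   0   4  11   7   1   0   0   0   0   0   1   0]
 [ -2   0   0   6  18   8   1   0   0   0   0   0   0   0]
 [ -2  -1  -2   7  19  12   2   1   0   0   0   0   1   0]
 [  0  -2  -4   0  14  15   2  -2   0   0   0   0   0   0]]
init 255-G
[[175 169 152 134 132 130 114 114 128 136 133 131 132 134]
 [186 166 108  59  55  72  86 104 128 146 142 134 132 135]
 [186 146  53   4   0   4  18  40  68 122 159 156 148 144]
 [186 134  27   0   0   0   3   9  12  72 156 162 120 100]
 [182 118  16   0
[... 1895 characters left out ...]
4  -1   0   0   0   2   2   0   0   0   0   0   0   0]
 [ -5   0   0   0   1   3   1   0   0   0   0   0   0   0]
 [ -3   0   0   2   7   3   0   0   0   0   0   0   0   0]
 [ -3   0   0   5  12   3   0   0   0   0   0   0   0   0]
 [ -3  -1  -2   4  17   7   0   0   0   0   0   0   0   1]
 [  2   0  -3  -1  16  16   1  -1   0   0   0   0   0   0]]
-45 [257.54 257.54 257.49 257.22 256.95 256.68 256.41 256.14 255.87 255.6  255.33 255.06 254.78 254.56]
-43.5 [257.02 257.02 256.94 256.67 256.4  256.13 255.85 255.58 255.31 255.04 254.77 254.5  254.23 254.04]
-46.5 [258.06 258.06 258.05 257.78 257.51 257.24 256.97 256.7  256.43 256.15 255.88 255.61 255.34 255.08]
px per mm [0.34572893 0.09372849]
```

The pointer is on the red mark but about 0.5 mm short of centre: pointer and red-line centroids differ by roughly 0.2 px. I'll add a small nudge of about 7 mm of rim travel.

Request:
{"op": "carry_out", "data": {
  "rows": [
    {"linear": [35, 20, 0], "twist": [0, 0, 0], "jaw": 0},
    {"linear": [65, 48, 0], "twist": [0, 0, 0], "jaw": 0},
    {"linear": [95, 76, 0], "twist": [0, 0, 0], "jaw": 0},
    {"linear": [113, 105, 10], "twist": [0, 0, 0], "jaw": 0},
    {"linear": [113, 105, 40], "twist": [0, 0, 0], "jaw": 0},
    {"linear": [113, 105, 54], "twist": [0, 0, 0], "jaw": 0},
    {"linear": [113, 105, 54], "twist": [0, 0, 0], "jaw": 0},
    {"linear": [113, 105, 54], "twist": [0, 0, 0], "jaw": 0}
  ]
}}

```text
time: 19.75
tcp_pos: [0.5546, -0.2176, 0.0365]
orientation: [-0.001, 0.795, 0.607, -0.0]
force: [0.0, -1.1, -0.2]
width: 0.0002
grip_force: 0.0
```

```bash
python3 -c "
from h import *
st()"
```

```text
t 19.75 jig tcp [   7.  -122.    36.5] heading err 0.0001 F [ 0.  -1.1 -0.2] w 0.0002 quat [-0.001  0.795  0.607 -0.   ]
```

Request:
{"op": "carry_out", "data": {
  "rows": [
    {"linear": [-1, -2, 5], "twist": [0, 0, 0], "jaw": 0},
    {"linear": [-1, -2, 8.7], "twist": [0, 0, 0], "jaw": 0},
    {"linear": [-1, -2, 8.7], "twist": [0, 0, 0], "jaw": 0},
    {"linear": [-1, -5.5, 8.7], "twist": [0, 0, 0], "jaw": 0},
    {"linear": [-1, -9, 8.7], "twist": [0, 0, 0], "jaw": 0},
    {"linear": [-1, -9, 8.7], "twist": [0, 0, 0], "jaw": 0}
  ]
}}

```text
time: 20.25
tcp_pos: [0.5455, -0.2164, 0.0286]
orientation: [0.0, 0.795, 0.607, 0.0]
force: [-2.8, -0.5, 2.3]
width: -0.0002
grip_force: 1.4
```

Request:
{"op": "carry_out", "data": {
  "rows": [
    {"linear": [0, 0, -10], "twist": [0, 0, 0], "jaw": 0},
    {"linear": [0, -5, -35], "twist": [0, 0, 0], "jaw": 0},
    {"linear": [0, -15, -65], "twist": [0, 0, 0], "jaw": 0},
    {"linear": [-35, -45, -65], "twist": [0, 0, 0], "jaw": 0},
    {"linear": [-70, -75, -65], "twist": [0, 0, 0], "jaw": 0},
    {"linear": [-105, -98, -65], "twist": [0, 0, 0], "jaw": 0},
    {"linear": [-112, -100, -65], "twist": [0, 0, 0], "jaw": 0},
    {"linear": [-112, -100, -65], "twist": [0, 0, 0], "jaw": 0}
  ]
}}

```text
time: 20.92
tcp_pos: [0.4179, -0.3003, 0.094]
orientation: [0.0, 0.796, 0.606, -0.0]
force: [0.5, 0.3, 0.1]
width: -0.0003
grip_force: 0.0
```

```bash
python3 - <<'E'
from h import *
np.set_printoptions(linewidth=200,suppress=True)
st();off();b=snap('top','t8.png')[0].astype(float)
D=(255-b[191:199,250:264,1]);print(D.round().astype(int))
for i in range(1,6):
    w=np.clip(D[i,4:11]-3,0,None);print(191+i,round((w*np.arange(254,261)).sum()/w.sum(),2),end=' ')
E
```

```text
t 20.92 jig tcp [-103.2 -237.8   94. ] heading err -0.0034 F [0.5 0.3 0.1] w -0.0003 quat [ 0.     0.796  0.606 -0.   ]
pointer centroid -44.63 peak 1447.0
[[181 139  39   0   0   5  60 149 165 126 104 106 123 151]
 [182 125  17   0   0   0  32 132  97  22   7  13  36  81]
 [178 110   7   0   0   0  43 107  23   0   0   0   0   0]
 [164  80   0   0   0   1  56  69   2   0   0   0   0   0]
 [139  29   0   0   0   3  42  18   0   0   0   0   0   0]
 [114  10   0   0   0   4  20   1   0   0   0   0   0   0]
 [ 89   8   0   0   0   4   6   0   0   0   0   0   0   0]
 [ 63   5   0   1   2   4   2   0   0   0   0   0   0   0]]
192 257.42 193 256.88 194 256.55 195 256.28 196 255.94
```

Request:
{"op": "carry_out", "data": {
  "rows": [
    {"linear": [35, 20, 0], "twist": [0, 0, 0], "jaw": 0},
    {"linear": [65, 48, 0], "twist": [0, 0, 0], "jaw": 0},
    {"linear": [95, 76, 0], "twist": [0, 0, 0], "jaw": 0},
    {"linear": [113, 107, 10], "twist": [0, 0, 0], "jaw": 0},
    {"linear": [113, 107, 40], "twist": [0, 0, 0], "jaw": 0},
    {"linear": [113, 107, 56], "twist": [0, 0, 0], "jaw": 0},
    {"linear": [113, 107, 56], "twist": [0, 0, 0], "jaw": 0},
    {"linear": [113, 107, 56], "twist": [0, 0, 0], "jaw": 0}
  ]
}}

```text
time: 21.88
tcp_pos: [0.553, -0.2163, 0.0366]
orientation: [-0.001, 0.794, 0.608, -0.0]
force: [0.4, -0.8, 0.2]
width: 0.0
grip_force: 0.0
```

```bash
python3 -c "
from h import *
st()"
```

```text
t 21.88 jig tcp [   5.  -121.3   36.6] heading err 0.0012 F [ 0.4 -0.8  0.2] w 0.0 quat [-0.001  0.794  0.608 -0.   ]
```

Request:
{"op": "carry_out", "data": {
  "rows": [
    {"linear": [-2, 0, 5], "twist": [0, 0, 0], "jaw": 0},
    {"linear": [-2, 0, 9], "twist": [0, 0, 0], "jaw": 0},
    {"linear": [-2, 0, 9.4], "twist": [0, 0, 0], "jaw": 0},
    {"linear": [-2, 0, 9.4], "twist": [0, 0, 0], "jaw": 0}
  ]
}}

```text
time: 22.22
tcp_pos: [0.5528, -0.2197, 0.0287]
orientation: [0.001, 0.795, 0.607, 0.0]
force: [1.9, -0.1, 2.3]
width: 0.0003
grip_force: 0.9
```

Request:
{"op": "carry_out", "data": {
  "rows": [
    {"linear": [0, -3, 0], "twist": [0, 0, 0], "jaw": 0},
    {"linear": [0, -6, 0], "twist": [0, 0, 0], "jaw": 0},
    {"linear": [0, -8, 0], "twist": [0, 0, 0], "jaw": 0},
    {"linear": [0, -8, 0], "twist": [0, 0, 0], "jaw": 0}
  ]
}}

```text
time: 22.55
tcp_pos: [0.5447, -0.2175, 0.0286]
orientation: [0.001, 0.795, 0.607, 0.0]
force: [0.4, -1.5, 5.8]
width: -0.0005
grip_force: 3.1
```

Request:
{"op": "carry_out", "data": {
  "rows": [
    {"linear": [0, 0, -10], "twist": [0, 0, 0], "jaw": 0},
    {"linear": [0, -5, -35], "twist": [0, 0, 0], "jaw": 0},
    {"linear": [0, -15, -65], "twist": [0, 0, 0], "jaw": 0},
    {"linear": [-35, -45, -65], "twist": [0, 0, 0], "jaw": 0},
    {"linear": [-70, -75, -65], "twist": [0, 0, 0], "jaw": 0},
    {"linear": [-105, -98, -65], "twist": [0, 0, 0], "jaw": 0},
    {"linear": [-112, -100, -65], "twist": [0, 0, 0], "jaw": 0},
    {"linear": [-112, -100, -65], "twist": [0, 0, 0], "jaw": 0}
  ]
}}

```text
time: 23.22
tcp_pos: [0.4163, -0.3007, 0.0935]
orientation: [0.0, 0.796, 0.606, -0.0]
force: [-0.1, 0.0, -0.1]
width: 0.0003
grip_force: 0.0
```

```bash
python3 - <<'E'
from h import *
np.set_printoptions(linewidth=200,suppress=True)
st();off();b=snap('top','t9.png')[0].astype(float)
D=(255-b[191:199,250:264,1]);print(D.round().astype(int))
for i in range(1,6):
    w=np.clip(D[i,4:11]-3,0,None);print(191+i,round((w*np.arange(254,261)).sum()/w.sum(),2),end=' ')
p,d,J=cloud('top');hsv=cv2.cvtColor(p,cv2.COLOR_RGB2HSV);red=((hsv[...,0]<8)|(hsv[...,0]>172))&(hsv[...,1]>130)
m=red&(J[...,2]>50)&(J[...,2]<85)&(J[...,1]<-180)&(J[...,1]>-240);print('ball',m.sum(),J[m].mean(0) if m.sum() else '')
E
```

```text
t 23.22 jig tcp [-104.6 -238.6   93.5] heading err -0.0035 F [-0.1  0.  -0.1] w 0.0003 quat [ 0.     0.796  0.606 -0.   ]
pointer centroid -44.2 peak 1741.0
[[182 140  38   0   0  12  88 160 156 121 103 105 125 152]
 [181 126  17   0   0   0  68 144  87  19   6  14  37  82]
 [177 110   7   0   0   0  78 114  19   0   0   0   0   0]
 [164  78   0   0   0   3  81  72   1   0   0   0   0   0]
 [137  30   0   0   0   5  55  19   0   0   0   0   0   0]
 [114  11   0   0   0   5  24   1   0   0   0   0   0   0]
 [ 88   8   0   0   0   4   6   0   0   0   0   0   0   0]
 [ 62   6   0   1   2   4   2   0   0   0   0   0   0   0]]
192 257.19 193 256.71 194 256.47 195 256.2 196 255.91 ball 16 [ -62.11985666 -203.23523373   68.62270909]
```

Request:
{"op": "carry_out", "data": {
  "rows": [
    {"linear": [27, -2, 20], "twist": [0, 0, 0], "jaw": 0},
    {"linear": [27, -2, 45], "twist": [0, 0, 0], "jaw": 0},
    {"linear": [27, -2, 68], "twist": [0, 0, 0], "jaw": 0},
    {"linear": [27, -2, 76], "twist": [0, 0, 0], "jaw": 0},
    {"linear": [27, -2, 76], "twist": [0, 0, 0], "jaw": 0}
  ]
}}

```text
time: 23.98
tcp_pos: [0.4236, -0.2713, 0.0152]
orientation: [-0.002, 0.794, 0.607, -0.0]
force: [-0.4, -0.8, 0.1]
width: 0.0
grip_force: 0.0
```

```bash
python3 -c "
from h import *
st()"
```

```text
t 23.98 jig tcp [-105.3 -208.3   15.2] heading err 0.0009 F [-0.4 -0.8  0.1] w 0.0 quat [-0.002  0.794  0.607 -0.   ]
```

Request:
{"op": "carry_out", "data": {
  "rows": [
    {"linear": [-3, 7, 0], "twist": [0, 0, 0], "jaw": 0},
    {"linear": [-3, 14, 0], "twist": [0, 0, 0], "jaw": 0},
    {"linear": [-3, 20, 0], "twist": [0, 0, 0], "jaw": 0},
    {"linear": [-3, 26, 0], "twist": [0, 0, 0], "jaw": 0},
    {"linear": [-3, 32, 0], "twist": [0, 0, 0], "jaw": 0},
    {"linear": [-3, 38, 0], "twist": [0, 0, 0], "jaw": 0}
  ]
}}

```text
time: 24.48
tcp_pos: [0.4605, -0.2858, 0.0176]
orientation: [0.0, 0.795, 0.607, -0.0]
force: [-2.7, -1.3, 1.4]
width: 0.0003
grip_force: 1.5
```

Request:
{"op": "carry_out", "data": {
  "rows": [
    {"linear": [-1, 6, 0], "twist": [0, 0, 0], "jaw": 0},
    {"linear": [-1, 12, 0], "twist": [0, 0, 0], "jaw": 0},
    {"linear": [-1, 18, 0], "twist": [0, 0, 0], "jaw": 0},
    {"linear": [-1, 24, 0], "twist": [0, 0, 0], "jaw": 0},
    {"linear": [-1, 30, 0], "twist": [0, 0, 0], "jaw": 0},
    {"linear": [-1, 34, 0], "twist": [0, 0, 0], "jaw": 0},
    {"linear": [-1, 38, 0], "twist": [0, 0, 0], "jaw": 0}
  ]
}}

```text
time: 25.07
tcp_pos: [0.4967, -0.2958, 0.0166]
orientation: [-0.0, 0.795, 0.607, 0.0]
force: [-2.0, 2.5, 0.8]
width: 0.0
grip_force: 1.2
```

```bash
python3 -c "
from h import *
st()"
```

```text
t 25.07 jig tcp [ -28.4 -212.8   16.6] heading err 0.0002 F [-2.   2.5  0.8] w 0.0 quat [-0.     0.795  0.607  0.   ]
```

Request:
{"op": "carry_out", "data": {
  "rows": [
    {"linear": [0, 4, 0], "twist": [0, 0, 0], "jaw": 0},
    {"linear": [0, 8, 0], "twist": [0, 0, 0], "jaw": 0}
  ]
}}

```text
time: 25.23
tcp_pos: [0.5041, -0.2979, 0.0166]
orientation: [-0.0, 0.795, 0.607, -0.0]
force: [-1.4, 3.6, 0.5]
width: 0.0001
grip_force: 1.4
```

Request:
{"op": "carry_out", "data": {
  "rows": [
    {"linear": [0, 2, 0], "twist": [0, 0, 0], "jaw": 0},
    {"linear": [0, 4, 0], "twist": [0, 0, 0], "jaw": 0}
  ]
}}

```text
time: 25.4
tcp_pos: [0.5069, -0.2986, 0.0163]
orientation: [-0.001, 0.795, 0.607, -0.001]
force: [-11.8, 3.3, 3.8]
width: 0.0001
grip_force: 6.6
```

Request:
{"op": "carry_out", "data": {
  "rows": [
    {"linear": [0, 2, 0], "twist": [0, 0, 0], "jaw": 0},
    {"linear": [0, 3, 0], "twist": [0, 0, 0], "jaw": 0}
  ]
}}

```text
time: 25.57
tcp_pos: [0.5073, -0.2985, 0.0161]
orientation: [-0.004, 0.794, 0.607, -0.002]
force: [-22.5, 4.4, 8.6]
width: -0.0002
grip_force: 12.1
```

The end stop is reached, with the force rising at finger x ≈ −17 as predicted. Now I back off, lift clear and check.

Request:
{"op": "carry_out", "data": {
  "rows": [
    {"linear": [0, -10, 0], "twist": [0, 0, 0], "jaw": 0},
    {"linear": [0, -40, 0], "twist": [0, 0, 0], "jaw": 0},
    {"linear": [0, -70, -10], "twist": [0, 0, 0], "jaw": 0},
    {"linear": [0, -85, -45], "twist": [0, 0, 0], "jaw": 0},
    {"linear": [-15, -90, -80], "twist": [0, 0, 0], "jaw": 0},
    {"linear": [-25, -90, -80], "twist": [0, 0, 0], "jaw": 0},
    {"linear": [-25, -90, -80], "twist": [0, 0, 0], "jaw": 0},
    {"linear": [-25, -90, -80], "twist": [0, 0, 0], "jaw": 0}
  ]
}}

```text
time: 26.23
tcp_pos: [0.4173, -0.3009, 0.0966]
orientation: [0.001, 0.795, 0.607, 0.0]
force: [0.4, 0.9, -0.6]
width: 0.0
grip_force: 0.0
```

```bash
python3 - <<'E'
from h import *
st();off();p,d,J=cloud('top','t10.png');hsv=cv2.cvtColor(p,cv2.COLOR_RGB2HSV);red=((hsv[...,0]<8)|(hsv[...,0]>172))&(hsv[...,1]>130)
m=red&(J[...,2]>50)&(J[...,2]<85)&(J[...,1]<-180)&(J[...,1]>-240);print('ball',m.sum(),J[m].mean(0) if m.sum() else '')
m=(J[...,0]>-120)&(J[...,0]<-66)&(J[...,1]>-25)&(J[...,1]<35)&(J[...,2]>40)&(J[...,2]<50);print('strip near',J[m].min(0))
cv2.imwrite('pics/t10c.png',cv2.resize(p[130:250,200:360,::-1],None,fx=5,fy=5,interpolation=cv2.INTER_CUBIC))
E
```

```text
t 26.23 jig tcp [-103.6 -238.5   96.6] heading err -0.0012 F [ 0.4  0.9 -0.6] w 0.0 quat [0.001 0.795 0.607 0.   ]
pointer centroid -44.2 peak 1744.0
ball 34 [   2.97642102 -208.41836427   69.1474069 ]
strip near [-74.05708299 -12.83000091  40.36792122]
```

View pics/t10c.png

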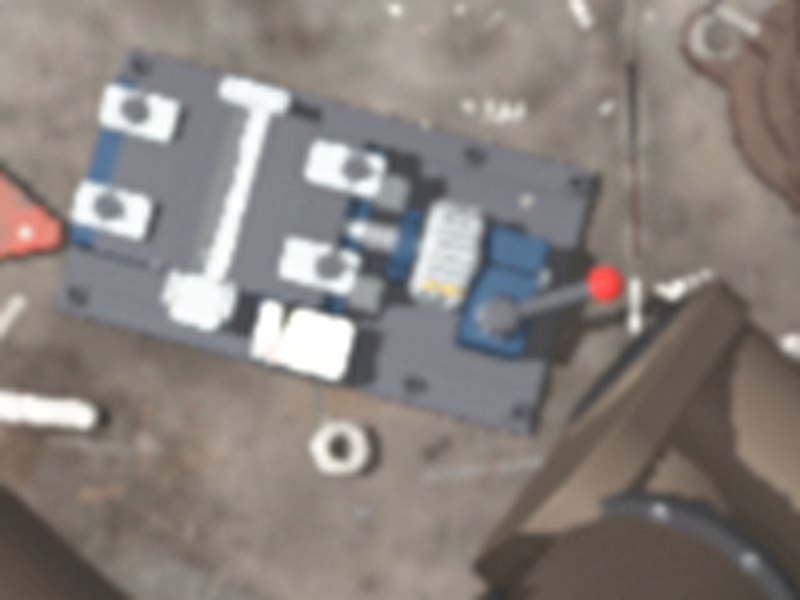

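The picture shows the strip home with its near end flush at (200,300). The pointer is on the mark at about (275,320), and the lever is over at its stop with the ball at (605,283). The nut and magnet have not moved, and the robot is clear.

```bash
python3 -c "
from h import *
print(ticket.close_job())"
```

```text
the job is handed in; nothing more can be done
None
```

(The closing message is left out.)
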